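# Set up the cam-drawing machine

## Robot

A 6-joint arm with a two-finger parallel gripper is mounted at the origin on the work surface. World frame = base frame: x ahead of the robot, y to its left, z up, the work surface at z = 0. Lengths are in mm, angles in rad, forces in N, time in s.
With the tool pointing down it reaches from about 325 to 900 mm from the base axis. Payload 6.1 kg.
Tool frame: the origin (TCP) lies at the very end of the fingers, on their centre line; the grasp point (between the pads) lies manip.grasp_offset behind it (manip.grasp_offset is the distance from the TCP to the grasp point, in mm); x points along the fingers, z is the direction in which the jaws open and shut, and the axes are right-handed (so a half turn about x gives the same grasp; the last joint's range is limited). The gripper opens to 87 mm and grips with 3 to 60 N. Pads are 19 mm wide; open, the fingers measure 117 mm over their backs; the gripper's body (75 mm by 190 mm) begins 51 mm behind the grasp point.
Start: joints at [1.139, 0.22, 1.526, -0, 1.395, -0.126], TCP at [188.158, 595.997, 222.538] pointing down, gripper open.
Joint ranges: [-2.98, 2.98], [-0.91, 2.08], [0.09, 2.57], [-1.24, 4.39], [0.2, 2.65], [-2.68, 2.68]. Speed limits (rad/s): [2.57, 2.57, 3.01, 3.14, 3.14, 3.14].

## Interface

Orientations are given as a unit quaternion [w, x, y, z].
In Python, from bench import manip, optics gives the robot as it stands.
- The arm moves only by the shell command python3 -m jog 'ROWS' [OPENING] [FORCE]. ROWS is JSON, a list of rows, each a list of 4 numbers: the shift along the tool's x, y, z in units of 30 mm (1.0 is 30 mm), then the turn about the tool's x in units of 5 degrees (1.0 is 5 degrees). A call has 1 to 12 rows; each row shifts and turns the pose as measured when the row begins, along the tool's axes as they then stand; what a row does not reach is not made up. A row lasts 1/10 s, in which the tool goes at most 50 mm and 8.59 degrees, less where a joint would pass 70% of its speed; a pose out of reach is approached as far as the arm can. A call is refused whole if a number of a shift passes 1 or a number of a turn 1, either way. A call with a gripper value outside its range is refused whole. OPENING is the gripper command: -1 is shut, 1 is fully open, values between are in proportion, set as the call begins (- or left out, the last holds). The fingers move at their own pace and stop on an object; FORCE is the grip in N (left out, the last holds). Time passes only in rows, so rows that do not move let the fingers close. It gives the time, the measured TCP pose, the force and the opening at its end, in the units of the state.
- manip.observe(): the state, without advancing time (a new reading comes with each control period).
- optics.get_image(name): name is "scene" or "top" or "wrist"; returns (picture, depth): 384x512x3 uint8, blue, green, red; 384x512 float32, mm along the optical axis (not along the pixel's ray), 0 where there is no reading.
- optics.calibration(name): a dict with "mtx" (3x3 intrinsics, pixels), "dist" ([k1, k2, p1, p2, k3] as OpenCV has them; the pictures are not rectified), "R" (3x3) and "t" (3): a world point X has camera coordinates R X + t. Camera axes: x right, y down, z forward; pixel columns grow to the right and rows downward; lengths in mm; the calibration is good to about 2 mm. A picture is of the moment at which its call begins: read the wrist's pose just before it. calibration takes no time and is no camera call; for the wrist camera it gives the pose at the moment of the call.
- manip.finish_job(): hands the job in, once; it reports no verdict.
The state is a dict: "t": time; "qpos": joint angles; "qd": joint speeds; "tau": joint torques, N m; "tcp_pos": TCP position; "ee_rot": TCP orientation; "contact_force": force on the tool from outside, world axes, zero at the start; "ft_torque": the same for the moment, N m; "width": finger opening in mm.
Only numpy, scipy, OpenCV 4.12 (cv2) and the standard library are available. Lean on these libraries where they do the work, as an engineer would, in place of code of your own. Each camera call takes 0.05 s, during which the arm holds its last target.

## Task

Get the cam-drawing machine ready: sort the plywood cams lying on the table by the position of their keyway and fit every one fully home and flat on the keyed shaft where its nose then points away from the grey drive housing (nose-side keyways on the shaft whose key points away from the housing, heel-side keyways on the shaft whose key points at it; two of a kind stack on one shaft). Only when all the cams are home, slide the drawing board by its clip, flat on the table without lifting it, onto the grey mat, wholly on it and square to it. Leave the cup and the jar where they stand.

Things in the scene. Friction and masses are not known exactly. Their poses are not given: they have to be found in the camera images.
- cam_n1_mid (a point): plywood egg-shaped cam, flat, 22 mm thick, 0.09 kg, either side up; point: on the bore axis, half-way up. x to the nose tip (64 mm), -x to the blunt heel (34 mm), z along the bore. Parallel flanks at y = +-29 mm (x from -24 to 24 mm): pinch here. Bore 26 mm, right through, with a keyway 13 mm wide reaching 24 mm from the axis towards the nose (+x). May be absent (None)
- cam_n2_mid (a point): plywood egg-shaped cam, flat, 22 mm thick, 0.09 kg, either side up; point: on the bore axis, half-way up. x to the nose tip (64 mm), -x to the blunt heel (34 mm), z along the bore. Parallel flanks at y = +-29 mm (x from -24 to 24 mm): pinch here. Bore 26 mm, right through, with a keyway 13 mm wide reaching 24 mm from the axis towards the nose (+x). May be absent (None)
- cam_h1_mid (a point): plywood egg-shaped cam, flat, 22 mm thick, 0.09 kg, either side up; point: on the bore axis, half-way up. x to the nose tip (64 mm), -x to the blunt heel (34 mm), z along the bore. Parallel flanks at y = +-29 mm (x from -24 to 24 mm): pinch here. Bore 26 mm, right through, with a keyway 13 mm wide reaching 24 mm from the axis towards the heel (-x). May be absent (None)
- cam_h2_mid (a point): plywood egg-shaped cam, flat, 22 mm thick, 0.09 kg, either side up; point: on the bore axis, half-way up. x to the nose tip (64 mm), -x to the blunt heel (34 mm), z along the bore. Parallel flanks at y = +-29 mm (x from -24 to 24 mm): pinch here. Bore 26 mm, right through, with a keyway 13 mm wide reaching 24 mm from the axis towards the heel (-x). May be absent (None)
- shaft_out: upright steel shaft, 22 mm diameter, 54 mm tall, tapered top; origin at its foot on the axis, on the plate's top; z up, x away from the housing. Its key, 9 mm wide, 46 mm tall, reaches 20 mm from the axis towards +x (away from the housing): takes cams with the keyway on the nose side, nose along +x. First cam's mid point 11 mm above the origin, a second's 33 mm. Left or right place varies
- shaft_in: upright steel shaft, 22 mm diameter, 54 mm tall, tapered top; origin at its foot on the axis, on the plate's top; z up, x away from the housing. Its key, 9 mm wide, 46 mm tall, reaches 20 mm from the axis towards -x (at the housing): takes cams with the keyway on the heel side, nose along +x. First cam's mid point 11 mm above the origin, a second's 33 mm. Left or right place varies
- machine: fixed machine: aluminium base plate 10 mm thick, 260 mm along y, x from -90 to 80 mm; origin on the table mid-way between the shafts (at y = +65 and -65 mm). On the plate the grey drive housing, x from -85 to -42 mm, along the whole y length, top 60 mm above the table, on the robot's side of the shafts: a cam on the wrong shaft strikes it with its nose. x points away from the housing
- board_mid (a point): drawing board with a sheet of paper, 148 mm (x) by 210 mm (y), 12 mm thick, lying flat, 0.4 kg; point: its centre, 6 mm above its underside; z up; the clip is on its -x side
- board_clip (a point): centre of the upright dark steel grip of the board's clip, 60 mm from the board's centre towards its -x: 16 mm thick (x), 40 mm long (y), from 18 to 48 mm above the board's underside; this point is 35 mm above the underside; axes as the board's. At its foot a flat steel jaw, 24 by 70 mm
- mat: flat grey mat, 198 mm (x) by 260 mm (y), under 1 mm thick, flush: the board slides over its edge freely. Origin at its centre on the table. The board's long side goes along the mat's long side (y), clip to the mat's -x, the robot's side
- cup: white ceramic water cup, 64 mm across, 75 mm tall, standing among the cams; bystander; origin at the centre of its underside
- jar: small jar, 60 mm across, 80 mm tall, beyond the board and the machine; bystander; origin under its centre

How it is judged (in metres and radians):
On the way, in this order (a step that is already met when the one before it is completed fails the run):
1. every cam is fully home on the shaft that its keyway fits (horizontal distance between each of cam_n1_mid, cam_n2_mid and shaft_out below 0.006 m and z of each of cam_n1_mid, cam_n2_mid in the frame of shaft_out below 0.0365 m and angle between the z axis of each of cam_n1_mid, cam_n2_mid and the z axis of shaft_out, either way round below 0.08 rad and z of any of cam_n1_mid, cam_n2_mid in the frame of shaft_out below 0.0145 m and horizontal distance between each of cam_h1_mid, cam_h2_mid and shaft_in below 0.006 m and z of each of cam_h1_mid, cam_h2_mid in the frame of shaft_in below 0.0365 m and angle between the z axis of each of cam_h1_mid, cam_h2_mid and the z axis of shaft_in, either way round below 0.08 rad and z of any of cam_h1_mid, cam_h2_mid in the frame of shaft_in below 0.0145 m), for 0.2 s.
2. the board lies flat on the mat, wholly on it and square to it (x of board_mid in the frame of mat between -0.026 and 0.026 m and y of board_mid in the frame of mat between -0.026 and 0.026 m and angle between the x axis of board_mid and the x axis of mat, either way round below 0.15 rad and height (world z) of board_mid below 0.01 m), for 0.2 s.
At the end, for the whole second after the job is handed in: Every cam present is on its matching shaft, bore within 6 mm of the axis and flat within 0.08 rad, the lowest down on the plate (to 3.5 mm), a second on top of it; the board lies flat, its centre within 26 mm of the mat's centre along each mat axis, square within 0.15 rad; all at rest (all of step 1 and all of step 2 and linear speed of each of cam_n1, cam_n2, cam_h1, cam_h2, board below 0.02 m/s); the robot touches nothing.
It fails at once if a bystander (cup, jar) is moved by more than 40 mm (distance of any of cup, jar from where it was at the start of the episode above 0.04 m).
It fails at once if the board is lifted off the table by more than 20 mm or stood on edge (height (world z) of board_mid above 0.03 m or angle between board_mid's own z axis and vertical above 0.35 rad).
Of cam_n1, cam_n2, cam_h1, cam_h2 only 3 to 4 are there at a start; the rules pass over those that are not, and their reading is None.
At some moment in a run one of cam_n1, cam_n2, cam_h1, cam_h2, board may be knocked a few centimetres aside while the robot is not near it.
Once in a run the grip may slacken for a moment while it holds something.
It also fails if it takes over 210 s, if anything falls off the work surface, if the arm or the gripper's body presses on something with over 40 N, if the wrist force passes 120 N, or if a joint passes its speed limit or range.

## Working session

There is one attempt and no reset: what is moved stays moved. The work goes in short steps, Python scripts to look and compute and a shell command to move; the robot and the scene stay as the last step left them, time stands still between calls to the robot, and variables do not carry over. Pictures are saved under pics/ and viewed, and the job is handed in when it is done.

```bash
ls; mkdir -p pics
cat > h.py <<'E'
import numpy as np, cv2
from bench import manip, optics
from scipy.spatial.transform import Rotation as Ro
def snap(name,fn):
    cal=optics.calibration(name)
    im,d=optics.get_image(name)
    cv2.imwrite('pics/'+fn+'.png',im)
    np.savez('pics/'+fn+'.npz',im=im,d=d,**{k:np.array(v,float) for k,v in cal.items()})
    return im,d,cal
def load(fn):
    z=np.load('pics/'+fn+'.npz'); return z['im'],z['d'],{k:z[k] for k in('mtx','dist','R','t')}
def ray(cal,uv,z):
    uv=np.array(uv,float).reshape(-1,1,2)
    n=cv2.undistortPoints(uv,np.array(cal['mtx'],float),np.array(cal['dist'],float)).reshape(-1,2)
    R=np.array(cal['R'],float);t=np.array(cal['t'],float).ravel()
    c=-R.T@t
    v=np.c_[n,np.ones(len(n))]@R
    return c+v*((z-c[2])/v[:,2])[:,None]
def proj(cal,X):
    R=np.array(cal['R'],float)
    return cv2.projectPoints(np.array(X,float).reshape(-1,1,3),cv2.Rodrigues(R)[0],np.array(cal['t'],float),np.array(cal['mtx'],float),np.array(cal['dist'],float))[0].reshape(-1,2)
def pts(d,cal):
    h,w=d.shape
    u,v=np.meshgrid(np.arange(w),np.arange(h))
    n=cv2.undistortPoints(np.stack([u,v],-1).reshape(-1,1,2).astype(float),np.array(cal['mtx'],float),np.array(cal['dist'],float)).reshape(-1,2)
    P=np.c_[n,np.ones(len(n))]*d.reshape(-1,1)
    return ((P-np.array(cal['t'],float).ravel())@np.array(cal['R'],float)).reshape(h,w,3)
def st():
    s=manip.observe(); q=s['ee_rot']; R=Ro.from_quat([q[1],q[2],q[3],q[0]]).as_matrix()
    print('t',s['t'],'tcp',np.round(s['tcp_pos'],1),'w',round(s['width'],1),'F',np.round(s['contact_force'],1)); print(np.round(R,3)); return s,R
E
python3 - <<'E'
from h import *
s,R=st(); print(manip.grasp_offset)
snap('top','top0');snap('scene','scene0');snap('wrist','wrist0')
for n in('top','scene','wrist'):
    c=optics.calibration(n); print(n,-np.array(c['R']).T@np.array(c['t']).ravel())
E
```

```text
pics
t 0.0 tcp [187.9 595.5 221.5] w 86.8 F [-0.   0.1 -0.6]
[[-0.001 -0.954  0.301]
 [-0.002  0.301  0.954]
 [-1.     0.    -0.002]]
18.700000000000003
top [ 426.3424917    38.39610927 1453.03603567]
scene [920.15420722 677.48340687 520.23627821]
wrist [122.1866818  616.13168384 384.19154786]
```

View pics/top0.png

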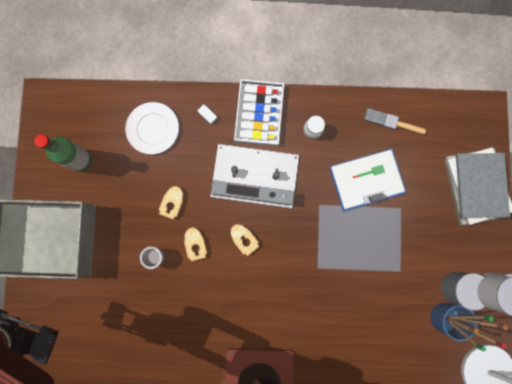

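View pics/scene0.png

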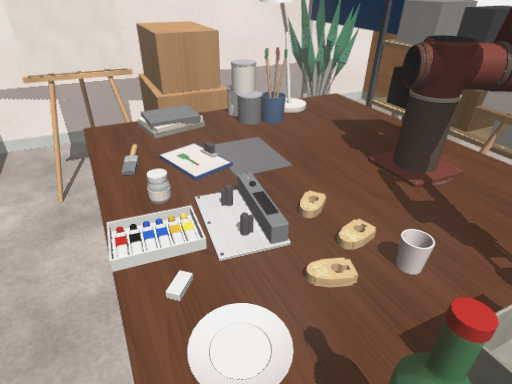

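View pics/wrist0.png

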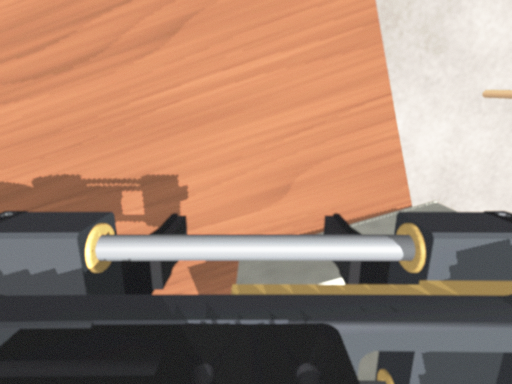

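Run:
```python
from h import *
im,d,cal=load('top0')
cv2.imwrite('pics/t0a.png',cv2.resize(im[130:275,135:310],None,fx=4.5,fy=4,interpolation=cv2.INTER_CUBIC)[:600,:800])
im2,d2,c2=load('scene0')
cv2.imwrite('pics/s0a.png',cv2.resize(im2[170:295,190:385],None,fx=4,fy=4,interpolation=cv2.INTER_CUBIC))
hsv=cv2.cvtColor(im,cv2.COLOR_BGR2HSV)
m=cv2.inRange(hsv,(12,60,150),(30,200,255)); m[:180]=0;m[270:]=0;m[:,:140]=0;m[:,280:]=0
P=pts(d,cal)
n,l,s,c=cv2.connectedComponentsWithStats(m)
for i in range(1,n):
    if s[i,4]<60: continue
    cn,_=cv2.findContours((l==i).astype(np.uint8),cv2.RETR_EXTERNAL,cv2.CHAIN_APPROX_NONE)
    W=ray(cal,cn[0].reshape(-1,2),22)[:,:2]
    # PCA
    ys,xs=np.where(cv2.drawContours(np.zeros(m.shape,np.uint8),cn,-1,1,-1)>0)
    A=ray(cal,np.c_[xs,ys],22)[:,:2]; mu=A.mean(0); ev,V=np.linalg.eigh(np.cov((A-mu).T))
    ax=V[:,1]; p=(W-mu)@ax; q=(W-mu)@V[:,0]
    print(c[i],s[i],'mu',mu.round(1),'ax',ax.round(3),'ext',p.min().round(1),p.max().round(1),q.min().round(1),q.max().round(1),'z',np.median(P[l==i][:,2]).round(1))
print(ray(cal,[[360,238],[368,180],[255,175]],0).round(0))
```

```text
[170.81744422 201.97160243] [159 186  24  33 493] mu [544.  287.5] ax [-0.949  0.315] ext -53.7 47.6 -31.2 30.9 z 22.8
[243.52880658 239.31481481] [230 224  29  32 486] mu [435.9  59.1] ax [-0.776 -0.631] ext -54.3 47.6 -30.2 31.1 z 22.1
[193.96353167 244.04798464] [184 227  23  35 521] mu [415.8 210.3] ax [-0.962 -0.273] ext -54.7 47.3 -31.0 30.8 z 22.2
[[ 448. -307.    0.]
 [ 633. -333.    0.]
 [ 640.   28.    0.]]
```

```bash
ls -la pics
```

```text
total 5464
drwxr-xr-x 2 agent agent    4096 Dec  6 21:32 .
drwxr-xr-x 3 agent agent    4096 Dec  6 21:31 ..
-rw-r--r-- 1 agent agent  356211 Dec  6 21:32 s0a.png
-rw-r--r-- 1 agent agent 1377902 Dec  6 21:31 scene0.npz
-rw-r--r-- 1 agent agent  276325 Dec  6 21:31 scene0.png
-rw-r--r-- 1 agent agent  315288 Dec  6 21:32 t0a.png
-rw-r--r-- 1 agent agent 1377902 Dec  6 21:31 top0.npz
-rw-r--r-- 1 agent agent  221030 Dec  6 21:31 top0.png
-rw-r--r-- 1 agent agent 1377902 Dec  6 21:31 wrist0.npz
-rw-r--r-- 1 agent agent  273603 Dec  6 21:31 wrist0.png
```

View pics/t0a.png

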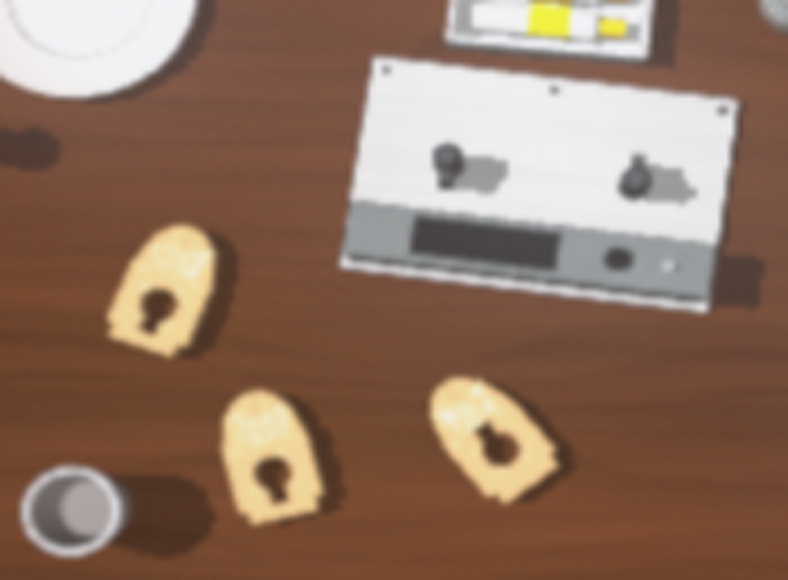

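View pics/s0a.png

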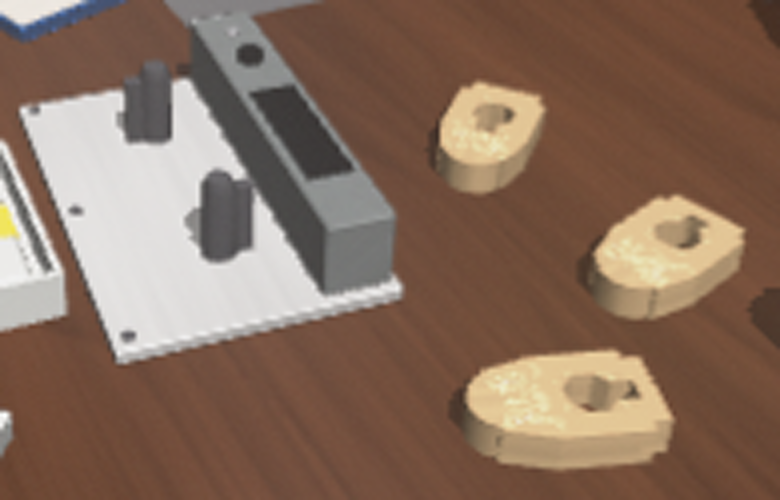

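Run:
```python
from h import *
im,d,cal=load('top0')
a=ray(cal,[[234.6,168],[276.2,174.5]],62)[:,:2]; print('shafts',a.round(1),(a[0]-a[1]).round(1),np.linalg.norm(a[0]-a[1]))
w=load('wrist0')[2]; print(w['mtx'].round(1),w['dist'],w['R'].round(3))
print(ray(w,[[0,0],[256,192],[511,0],[0,200],[511,200]],62).round(0))
# housing top region & plate depth
P=pts(d,cal)
hm=(P[...,2]>52)&(P[...,2]<68); hm[:130]=0;hm[215:]=0;hm[:,:205]=0;hm[:,305:]=0
A=P[hm][:,:2].astype(np.float32); print(len(A)); print(cv2.minAreaRect(A))
plm=(P[...,2]>6)&(P[...,2]<15); plm[:140]=0;plm[215:]=0;plm[:,:205]=0;plm[:,305:]=0
k=cv2.morphologyEx(plm.astype(np.uint8),cv2.MORPH_OPEN,np.ones((5,5)))
print(cv2.minAreaRect(P[k>0][:,:2].astype(np.float32)))
```

```text
shafts [[650.4  91.1]
 [633.7 -36.3]] [ 16.7 127.4] 128.49767891328653
[[272.4   0.  255. ]
 [  0.  272.4 189.9]
 [  0.    0.    1. ]] [0.01369529 0.         0.         0.         0.        ] [[ 0.301  0.954 -0.001]
 [ 0.924 -0.291  0.248]
 [ 0.236 -0.076 -0.969]]
[[-68. 403.  62.]
 [204. 591.  62.]
 [ 89. 900.  62.]
 [120. 291.  62.]
 [306. 884.  62.]]
1233
((607.6519775390625, 32.82603454589844), (250.1364288330078, 102.9914321899414), 84.00481414794922)
((676.1959838867188, 12.213516235351562), (218.1683807373047, 72.49562072753906), 88.06940460205078)
```

```bash
python3 -m jog '[[0,-0.98,-0.365,0],[0,-0.98,-0.365,0],[0,-0.98,-0.365,0],[0,-0.98,-0.365,0],[0,-0.98,-0.365,0],[0,-0.98,-0.365,0],[0,-0.98,-0.365,0],[0,-0.98,-0.365,0],[0,-0.98,-0.365,0]]' 1; python3 -m jog '[[0.2,-0.98,-0.365,0],[0.2,-0.98,-0.365,0],[0.2,-0.98,-0.365,0],[0.2,-0.98,-0.365,0],[0.2,-0.98,-0.365,0],[0.2,-0.98,-0.365,0],[0.2,-0.98,-0.365,0],[0.2,-0.98,-0.365,0],[0,0,0,0],[0,0,0,0]]'
python3 - <<'E'
from h import *
st(); snap('wrist','w1')
E
```

```text
t: 1.05
tcp_pos: [413.6, 417.1, 217.7]
ee_rot: [0.566, -0.421, 0.571, 0.42]
contact_force: [0.1, -0.1, -0.3]
width: 87.2
t: 2.05
tcp_pos: [621.0, 252.4, 163.3]
ee_rot: [0.565, -0.419, 0.574, 0.419]
contact_force: [-0.6, -0.8, 0.4]
width: 86.7
t 2.05 tcp [621.  252.4 163.3] w 86.7 F [-0.6 -0.8  0.4]
[[-0.01  -0.954  0.298]
 [-0.007  0.298  0.954]
 [-1.     0.008 -0.009]]
```

View pics/w1.png

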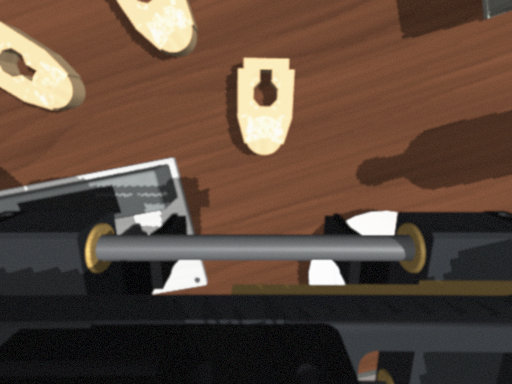

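```bash
cat >> h.py <<'E'
def cams(fn,z=22,vmax=205,minpx=400,lo=(10,40,120),hi=(32,215,255)):
    im,d,cal=load(fn)
    hsv=cv2.cvtColor(im,cv2.COLOR_BGR2HSV)
    m=cv2.inRange(hsv,lo,hi)
    P=pts(d,cal); m[np.abs(P[...,2]-z)>8]=0
    m[vmax:]=0
    n,l,s,c=cv2.connectedComponentsWithStats(m)
    out=[]
    for i in range(1,n):
        if s[i,4]<minpx: continue
        b=s[i]
        if b[0]==0 or b[1]==0 or b[0]+b[2]>=512 or b[1]+b[3]>=vmax: continue
        cn,hi_=cv2.findContours((l==i).astype(np.uint8),cv2.RETR_CCOMP,cv2.CHAIN_APPROX_NONE)
        ou=max(cn,key=len).reshape(-1,2)
        ho=[k.reshape(-1,2) for k,h in zip(cn,hi_[0]) if h[3]>=0 and len(k)>15]
        ys,xs=np.where(cv2.drawContours(np.zeros(m.shape,np.uint8),[ou],-1,1,-1)>0)
        A=ray(cal,np.c_[xs,ys],z)[:,:2]; mu=A.mean(0); ev,V=np.linalg.eigh(np.cov((A-mu).T)); ax=V[:,1]
        W=ray(cal,ou,z)[:,:2]; p=(W-mu)@ax; q=(W-mu)@V[:,0]
        if -p.min()>p.max(): ax=-ax; p=-p   # nose is the farther end
        # flanks refine: side contour points with small |x| relative bore
        perp=np.array([-ax[1],ax[0]])
        for _ in range(3):
            p=(W-mu)@ax; q=(W-mu)@perp; x=p-(p.max()-p.min())/2-p.min() +15 # x from bore approx
            f=(x>-20)&(x<18)
            k1=np.polyfit(x[f&(q>0)],q[f&(q>0)],1); k2=np.polyfit(x[f&(q<0)],q[f&(q<0)],1)
            th=np.arctan((k1[0]+k2[0])/2); c_,s_=np.cos(th),np.sin(th)
            ax=ax*c_+perp*s_; perp=np.array([-ax[1],ax[0]])
        p=(W-mu)@ax;q=(W-mu)@perp
        x=p-(p.max()+p.min())/2+15; f=(x>-20)&(x<18)
        ql,qh=np.median(q[f&(q<0)]),np.median(q[f&(q>0)])
        bore=mu+ax*((p.max()+p.min())/2-15)+perp*(ql+qh)/2
        rec=dict(bore=bore,ax=ax,ang=np.degrees(np.arctan2(ax[1],ax[0])),L=p.max()-p.min(),W=qh-ql,px=c[i])
        print('bore',bore.round(1),'ang',rec['ang'].round(1),'L',round(rec['L'],1),'W',round(rec['W'],1),'px',c[i].round(0),'zmed',np.median(P[l==i][:,2]).round(1))
        for h in ho:
            H=ray(cal,h,z)[:,:2]-bore
            print('   hole x',(H@ax).min().round(1),(H@ax).max().round(1),'y',(H@perp).min().round(1),(H@perp).max().round(1))
        out.append(rec)
    return out
E
python3 - <<'E'
from h import *
cams('w1')
E
```

```text
bore [530.3 290.4] ang -18.0 L 96.9 W 57.4 px [265.  98.] zmed 22.3
   hole x 21.4 52.2 y -21.2 20.7
   hole x -23.1 14.4 y -12.9 13.7
```

```bash
python3 -m jog '[[0.8,0.82,0.08,-0.15],[0.8,0.82,0.08,0],[0.8,0.82,0.08,0],[0.8,0.82,0.08,0],[0,0,0,0],[0,0,0,0]]' 1
python3 - <<'E'
from h import *
s,R=st(); d=np.array([530.4,290.4,3])-s['tcp_pos']; print((d@R/30).round(3))
E
```

```text
t: 2.7
tcp_pos: [522.7, 295.0, 67.9]
ee_rot: [0.563, -0.425, 0.568, 0.424]
contact_force: [0.3, 0.4, 0.2]
width: 86.9
t 2.7 tcp [522.7 295.   67.9] w 86.9 F [0.3 0.4 0.2]
[[-0.006 -0.96   0.279]
 [-0.005  0.279  0.96 ]
 [-1.     0.004 -0.006]]
[ 2.161 -0.298 -0.062]
```

```bash
python3 -m jog '[[0.6,-0.3,-0.06,0.36],[0.6,0,0,0],[0.5,0,0,0],[0.3,0,0,0],[0,0,0,0]]' 1
python3 - <<'E'
from h import *
s,R=st(); d=np.array([530.4,290.4,3])-s['tcp_pos']; print((d@R/30).round(3),np.degrees(np.arctan2(-R[1,1],-R[0,1])))
E
```

```text
t: 3.2
tcp_pos: [537.3, 293.3, 13.0]
ee_rot: [0.574, -0.417, 0.57, 0.414]
contact_force: [-0.8, -0.1, 0.4]
width: 87.0
t 3.2 tcp [537.3 293.3  13. ] w 87.0 F [-0.8 -0.1  0.4]
[[ 0.007 -0.951  0.309]
 [-0.001  0.309  0.951]
 [-1.    -0.006  0.001]]
[ 0.332  0.193 -0.164] -17.98087050672613
```

```bash
python3 -m jog '[[0.15,0.19,-0.16,0],[0.15,0,0,0],[0,0,0,0],[0,0,0,0]]' 1
python3 - <<'E'
from h import *
s,R=st(); d=np.array([530.4,290.4,3])-s['tcp_pos']; print((d@R/30).round(3),np.degrees(np.arctan2(-R[1,1],-R[0,1])))
for i in range(3): 
  s=manip.observe(); print(s['tcp_pos'])
snap('wrist','w2')
E
```

```text
t: 3.6
tcp_pos: [531.4, 290.7, 5.3]
ee_rot: [0.575, -0.418, 0.569, 0.414]
contact_force: [-0.0, -0.2, -0.1]
width: 86.9
t 3.6 tcp [531.4 290.7   5.3] w 86.9 F [-0.  -0.2 -0.1]
[[ 0.009 -0.951  0.309]
 [ 0.     0.309  0.951]
 [-1.    -0.009  0.003]]
[ 0.078  0.03  -0.019] -17.981662140314757
[531.41016687 290.67544693   5.34546322]
[531.41016687 290.67544693   5.34546322]
[531.41016687 290.67544693   5.34546322]
```

View pics/w2.png

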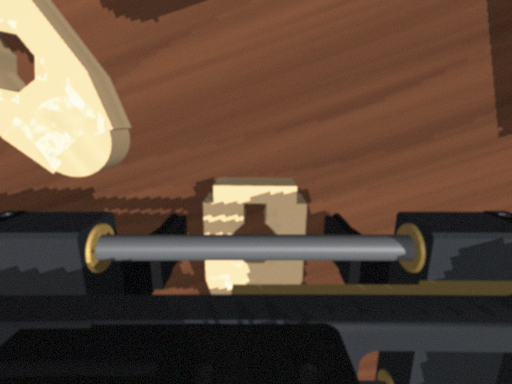

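```bash
python3 -m jog '[[0,0,0,0],[0,0,0,0],[0,0,0,0],[0,0,0,0],[0,0,0,0],[0,0,0,0],[0,0,0,0],[0,0,0,0]]' -1 40; python3 -m jog '[[-1,0,0,0],[-1,0,0,0],[-1,0,0,0],[-0.5,0,0,0],[0,0,0,0],[0,0,0,0]]'
python3 - <<'E'
from h import *
s,R=st()
snap('wrist','w3')
E
```

```text
t: 4.45
tcp_pos: [532.3, 291.1, 6.4]
ee_rot: [0.575, -0.418, 0.569, 0.414]
contact_force: [0.1, 0.1, 0.5]
width: 57.5
t: 5.05
tcp_pos: [528.8, 290.0, 111.3]
ee_rot: [0.573, -0.417, 0.571, 0.414]
contact_force: [-0.5, -0.0, -0.6]
width: 57.9
t 5.05 tcp [528.8 290.  111.3] w 57.9 F [-0.5 -0.  -0.6]
[[ 0.005 -0.951  0.309]
 [-0.001  0.309  0.951]
 [-1.    -0.005  0.   ]]
```

View pics/w3.png

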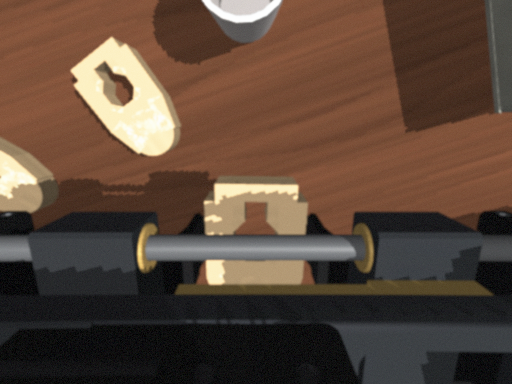

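```bash
cat >> h.py <<'E'
def held(fn,s,R,uvs,h):
    im,d,cal=load(fn)
    W=ray(cal,uvs,s['tcp_pos'][2]+h)
    return ((W-np.array(s['tcp_pos']))@R).round(1)
E
python3 - <<'E'
from h import *
s,R=st()
im,d,cal=load('w3')
cv2.imwrite('pics/w3a.png',cv2.resize(im[165:300,190:325],None,fx=4,fy=4,interpolation=cv2.INTER_NEAREST))
print(held('w3',s,R,[[256,184],[256,202],[215,184],[298,184],[208,225],[305,225]],16))
P=pts(d,cal); print(((P[186:216:4,230]-s['tcp_pos'])@R).round(1))
E
```

```text
t 5.1 tcp [528.6 290.  111. ] w 57.7 F [-0.1  0.1 -0.6]
[[ 0.005 -0.951  0.309]
 [-0.001  0.309  0.951]
 [-1.    -0.005  0.   ]]
[[-16.2  34.6   0.3]
 [-16.1  24.2   0.3]
 [-16.2  34.6 -22.4]
 [-16.2  34.6  23.5]
 [-16.1  10.4 -27.3]
 [-16.   10.4  28.5]]
[[-15.9  33.4 -14.1]
 [-17.3  31.5 -14.1]
 [-16.7  29.  -14.2]
 [-15.7  26.4 -14.3]
 [-16.7  24.4 -14.3]
 [-16.   21.8 -14.4]
 [-16.4  19.6 -14.4]
 [-15.8  17.  -14.5]]
```

View pics/w3a.png

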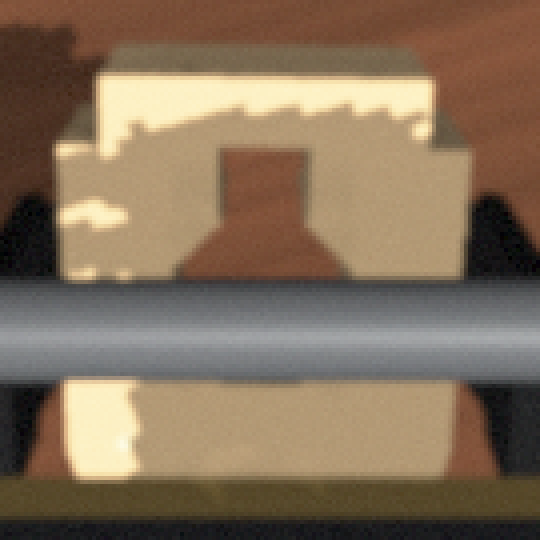

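```bash
python3 -m jog '[[-0.26,-0.95,-0.755,0],[-0.26,-0.95,-0.755,0],[-0.26,-0.95,-0.755,0],[-0.26,-0.95,-0.755,0],[-0.26,-0.95,-0.755,0],[-0.26,-0.95,-0.755,0],[-0.26,-0.95,-0.755,0],[-0.26,-0.95,-0.755,0],[-0.26,-0.9,-0.755,0],[0,0,0,-1],[0,0,0,-1],[0,0,0,0]]'
python3 -m jog '[[0,0,0,0],[0,0,0,0],[0,0,0,0]]'
python3 - <<'E'
from h import *
s,R=st(); print(np.degrees(np.arctan2(-R[1,1],-R[0,1])))
snap('wrist','w4'); snap('top','top4')
E
```

```text
t: 6.3
tcp_pos: [703.1, 4.7, 153.0]
ee_rot: [0.522, -0.459, 0.542, 0.473]
contact_force: [0.9, -0.2, -0.1]
width: 57.3
t: 6.6
tcp_pos: [701.0, 5.5, 148.8]
ee_rot: [0.522, -0.456, 0.544, 0.473]
contact_force: [0.4, 0.8, 0.1]
width: 57.4
t 6.6 tcp [701.    5.5 148.8] w 57.4 F [0.4 0.8 0.1]
[[-0.04  -0.99   0.137]
 [-0.003  0.137  0.991]
 [-0.999  0.04  -0.008]]
-7.872690774804632
```

View pics/w4.png

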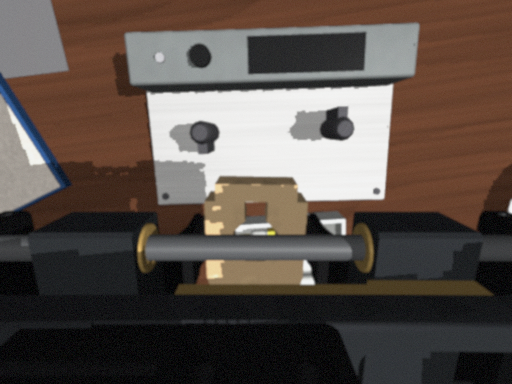

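Run:
```python
from h import *
im,d,cal=load('w4')
a=cv2.resize(im[95:165,170:270],None,fx=6,fy=6,interpolation=cv2.INTER_CUBIC)
b=cv2.resize(im[95:165,300:400],None,fx=6,fy=6,interpolation=cv2.INTER_CUBIC)
f=lambda x:np.clip(x.astype(int)*2,0,255).astype(np.uint8)
cv2.imwrite('pics/w4a.png',f(cv2.resize(np.vstack([a,b]),(480,672))[:600]))
P=pts(d,cal)
for x0,x1 in((180,230),(318,370)):
    Q=P[100:165,x0:x1].reshape(-1,3)
    t=Q[(Q[:,2]>62)&(Q[:,2]<72)]; print(len(t),t.mean(0).round(1),t[:,2].max())
    k=Q[(Q[:,2]>30)&(Q[:,2]<72)]; print(k.min(0),k.max(0))
```

```text
244 [632.6 -36.5  64. ] 65.98379383067608
[621.71985563 -47.48273673  30.2220586 ] [653.0293533  -26.00246208  65.98379383]
253 [647.   92.5  64. ] 65.74804280788695
[626.76768633  82.02021483  30.03225311] [657.78351165 103.52367521  65.74804281]
```

View pics/w4a.png

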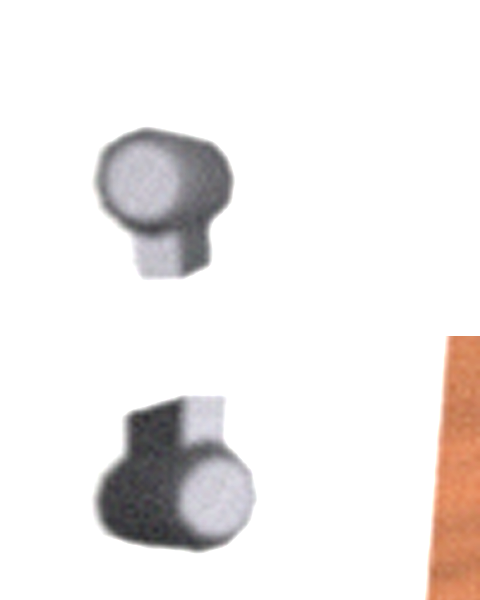

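Run:
```python
from h import *
im,d,cal=load('w4')
r=ray(cal,[[199.4,132.5],[345,128.8]],64)[:,:2]; v=r[1]-r[0]; print(r.round(1),np.linalg.norm(v),np.degrees(np.arctan2(-v[0],v[1])))
P=pts(d,cal); m=(np.abs(P[...,2]-60)<4); m[95:]=0
A=P[m]; print(cv2.minAreaRect(A[:,:2].astype(np.float32)), np.median(A[:,2]))
m=(np.abs(P[...,2]-10)<4); m[205:]=0
k=cv2.morphologyEx(m.astype(np.uint8),cv2.MORPH_OPEN,np.ones((5,5))); A=P[k>0]
print(np.median(A[:,2]))
```

```text
[[633.2 -36.3]
 [647.7  93. ]] 130.12467896620885 -6.4269158193875215
((576.9844360351562, 35.25030517578125), (248.98765563964844, 43.89498519897461), 83.5735855102539) 60.517447323012604
10.395945250881994
```

```bash
python3 -m jog '[[0.5,0.72,0.88,-0.3],[0.5,0.72,0.88,0],[0.2,0.72,0.88,0],[0,0,0,0],[0,0,0,0],[0,0,0,0]]'
cat >> h.py <<'E'
def go(x,y,z,ang):
    s,R=st(); a=np.degrees(np.arctan2(-R[1,1],-R[0,1]))
    d=np.array([x,y,z])-s['tcp_pos']; print('need units',(d@R/30).round(3),'turn',round((a-ang)/5,2),'ang',a.round(1)); return s,R
E
python3 - <<'E'
from h import *
go(647.3,92.8,80,-6.4)
E
```

```text
t: 7.3
tcp_pos: [644.7, 94.6, 116.2]
ee_rot: [0.517, -0.464, 0.537, 0.478]
contact_force: [-0.1, 0.7, -0.2]
width: 57.4
t 7.3 tcp [644.7  94.6 116.2] w 57.4 F [-0.1  0.7 -0.2]
[[-0.034 -0.993  0.111]
 [-0.004  0.111  0.994]
 [-0.999  0.034 -0.007]]
need units [ 1.204 -0.135 -0.039] turn 0.0 ang -6.4
```

```bash
python3 -m jog '[[0,1,0,0],[0,1,0,0],[0,1,0,0],[0,0,0,0],[0,0,0,0]]'
python3 - <<'E'
from h import *
go(647.3,92.8,80,-6.4)
E
python3 -m jog '[[0,-0.3,0,0],[0,-0.3,0,0],[0,-0.3,0,0],[0,-0.3,0,0],[0,-0.3,0,0],[0,-0.3,0,0],[0,-0.3,0,0],[0,-0.3,0,0],[0,-0.3,0,0],[0,-0.2,0,0]]'
python3 - <<'E'
from h import *
go(647.3,92.8,80,-6.4)
E
```

```text
t: 7.8
tcp_pos: [557.5, 100.6, 121.3]
ee_rot: [0.52, -0.464, 0.537, 0.475]
contact_force: [0.9, 0.8, -0.6]
width: 57.5
t 7.8 tcp [557.5 100.6 121.3] w 57.5 F [ 0.9  0.8 -0.6]
[[-0.028 -0.993  0.117]
 [-0.004  0.117  0.993]
 [-1.     0.027 -0.008]]
need units [ 1.295 -3.039  0.101] turn -0.07 ang -6.7
t: 8.8
tcp_pos: [656.6, 87.5, 119.4]
ee_rot: [0.522, -0.465, 0.536, 0.473]
contact_force: [-0.4, -0.3, -0.7]
width: 58.0
t 8.8 tcp [656.6  87.5 119.4] w 58.0 F [-0.4 -0.3 -0.7]
[[-0.024 -0.993  0.12 ]
 [-0.005  0.12   0.993]
 [-1.     0.023 -0.007]]
need units [1.321 0.3   0.149] turn -0.1 ang -6.9
```

```bash
python3 -m jog '[[0.3,0.3,0.15,-0.1],[0.4,0,0,0],[0.3,0,0,0],[0.1,0,0,0],[0,0,0,0]]'
python3 - <<'E'
from h import *
go(647.3,92.8,80,-6.4)
E
```

```text
t: 9.3
tcp_pos: [645.3, 93.7, 82.2]
ee_rot: [0.518, -0.467, 0.535, 0.477]
contact_force: [-0.1, -0.1, -0.6]
width: 57.6
t 9.3 tcp [645.3  93.7  82.2] w 57.6 F [-0.1 -0.1 -0.6]
[[-0.027 -0.994  0.11 ]
 [-0.005  0.11   0.994]
 [-1.     0.026 -0.007]]
need units [ 0.072 -0.073 -0.022] turn 0.02 ang -6.3
```

```bash
python3 -m jog '[[0,-0.08,-0.04,0],[0,0,0,0],[0,0,0,0]]'
python3 - <<'E'
from h import *
go(647.5,92.5,80,-6.4)
im,d,cal=snap('wrist','w5')
cv2.imwrite('pics/w5a.png',cv2.resize(im[165:300,170:345],None,fx=4,fy=4,interpolation=cv2.INTER_NEAREST))
E
```

```text
t: 9.6
tcp_pos: [647.8, 92.1, 82.5]
ee_rot: [0.519, -0.467, 0.535, 0.477]
contact_force: [-0.7, -0.9, -1.1]
width: 57.4
t 9.6 tcp [647.8  92.1  82.5] w 57.4 F [-0.7 -0.9 -1.1]
[[-0.026 -0.994  0.109]
 [-0.005  0.11   0.994]
 [-1.     0.026 -0.007]]
need units [0.085 0.009 0.012] turn 0.02 ang -6.3
```

View pics/w5a.png

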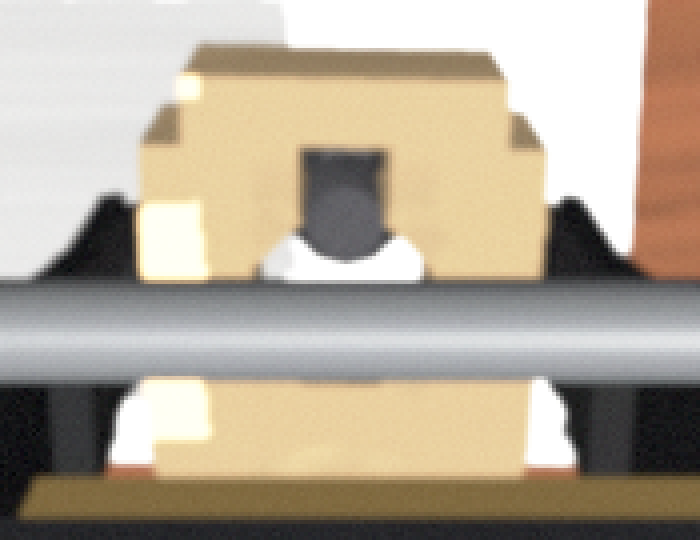

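Run:
```python
from h import *
im,d,cal=load('w5')
c=proj(cal,[[647.3,92.8,64],[636.3,93.9,64],[658.3,91.6,64],[648.5,103.7,64]]); print(((c-[170,165])*4).round(0))
P=pts(d,cal); Q=P[200:235,240:272].reshape(-1,3); q=Q[(Q[:,2]>61)&(Q[:,2]<68)]; print(len(q),q.mean(0),q.min(0),q.max(0))
```

```text
[[345. 223.]
 [344. 163.]
 [345. 282.]
 [407. 223.]]
383 [646.13205866  93.01755739  63.80474442] [638.45925875  85.17536445  61.0048567 ] [654.94478462 100.30150989  65.81548172]
```

```bash
python3 -m jog '[[0.3,-0.008,0.005,0],[0.3,-0.008,0,0],[0.2,-0.006,0,0],[0,0,0,0]]'
python3 - <<'E'
from h import *
go(647.5,92.5,16,-6.4)
E
```

```text
t: 10.05
tcp_pos: [648.3, 91.9, 57.0]
ee_rot: [0.519, -0.467, 0.534, 0.476]
contact_force: [-0.7, 0.0, 0.0]
width: 57.8
t 10.05 tcp [648.3  91.9  57. ] w 57.8 F [-0.7  0.   0. ]
[[-0.025 -0.994  0.11 ]
 [-0.005  0.11   0.994]
 [-1.     0.025 -0.007]]
need units [ 1.366 -0.005  0.026] turn 0.02 ang -6.3
```

```bash
python3 -m jog '[[0.3,0.005,0.01,0],[0.3,-0.005,0.01,0],[0.3,-0.005,0,0],[0.2,-0.005,0,0],[0.1,0,0,0],[0,0,0,0]]'
python3 - <<'E'
from h import *
go(647.5,92.5,16,-6.4)
E
```

```text
t: 10.65
tcp_pos: [647.3, 92.3, 17.5]
ee_rot: [0.519, -0.467, 0.535, 0.477]
contact_force: [-2.4, -1.0, 4.0]
width: 57.8
t 10.65 tcp [647.3  92.3  17.5] w 57.8 F [-2.4 -1.   4. ]
[[-0.027 -0.994  0.11 ]
 [-0.005  0.11   0.994]
 [-1.     0.026 -0.008]]
need units [ 0.048 -0.007  0.009] turn 0.02 ang -6.3
```

```bash
python3 -m jog '[[0.1,0,0,0],[0,0,0,0]]'; python3 -m jog '[[0,0,0,0],[0,0,0,0],[0,0,0,0],[0,0,0,0],[0,0,0,0]]' 0.9; python3 -m jog '[[-0.5,0,0,0],[-1,0,0,0],[-1,0,0,0],[-1,0,0,0],[-0.5,0,0,0],[0,0,0,0],[0,0,0,0]]'
python3 - <<'E'
from h import *
go(647.5,92.5,16,-6.4)
im,d,cal=snap('wrist','w6')
E
```

```text
t: 10.85
tcp_pos: [648.5, 92.2, 17.2]
ee_rot: [0.519, -0.467, 0.534, 0.476]
contact_force: [0.5, 0.2, -1.3]
width: 57.9
t: 11.35
tcp_pos: [649.4, 92.3, 17.8]
ee_rot: [0.52, -0.468, 0.534, 0.476]
contact_force: [0.1, -0.3, 0.1]
width: 81.7
t: 12.05
tcp_pos: [651.6, 92.9, 145.0]
ee_rot: [0.52, -0.468, 0.534, 0.476]
contact_force: [-0.4, -0.2, -0.3]
width: 82.3
t 12.05 tcp [651.6  92.9 145. ] w 82.3 F [-0.4 -0.2 -0.3]
[[-0.023 -0.994  0.11 ]
 [-0.005  0.11   0.994]
 [-1.     0.022 -0.007]]
need units [4.302e+00 4.000e-02 1.000e-03] turn 0.02 ang -6.3
```

View pics/w6.png

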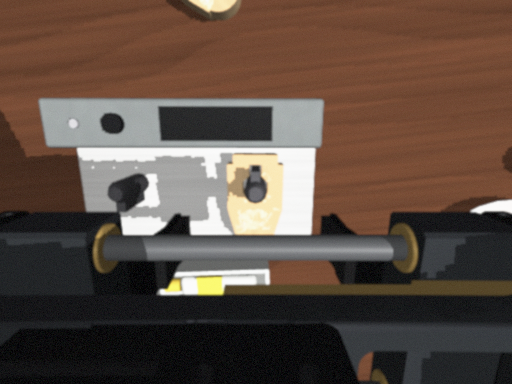

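Run:
```python
from h import *
im,d,cal=load('w6'); P=pts(d,cal)
hsv=cv2.cvtColor(im,cv2.COLOR_BGR2HSV)
m=cv2.inRange(hsv,(10,40,120),(32,215,255)); m[:140]=0;m[212:]=0;m[:,:215]=0;m[:,300:]=0
Q=P[m>0]; Q=Q[(Q[:,2]>20)&(Q[:,2]<50)]
print(len(Q),np.median(Q[:,2])); A=np.c_[Q[:,:2]-Q[:,:2].mean(0),np.ones(len(Q))]; print(np.linalg.lstsq(A,Q[:,2],rcond=None)[0])
```

```text
2333 32.19777829055852
[5.50756025e-03 2.85420946e-03 3.21203523e+01]
```

```bash
python3 -m jog '[[0,0.93,0.53,0],[0,0.93,0.53,0],[0,0.93,0.53,0],[0,0.93,0.53,0],[0,0.93,0.53,0],[0,0.93,0.53,0],[0,0.93,0.53,0],[0,0,0,-0.9],[0,0,0,-0.9],[0,0,0,-0.9],[0,0,0,-0.9],[0,0,0,-0.8]]' 1; python3 -m jog '[[0,0,0,0],[0,0,0,0]]'
python3 - <<'E'
from h import *
go(469,225,145,15.8)
im,d,cal=snap('wrist','w7'); snap('top','top7')
cams('w7')
E
```

```text
t: 13.3
tcp_pos: [447.3, 225.9, 125.1]
ee_rot: [0.406, -0.552, 0.44, 0.581]
contact_force: [0.6, 0.0, -0.1]
width: 86.9
t: 13.5
tcp_pos: [445.1, 225.3, 122.0]
ee_rot: [0.405, -0.55, 0.442, 0.581]
contact_force: [-0.4, 0.6, 0.1]
width: 87.2
t 13.5 tcp [445.1 225.3 122. ] w 87.2 F [-0.4  0.6  0.1]
[[-0.066 -0.957 -0.282]
 [-0.015 -0.282  0.959]
 [-0.998  0.068  0.004]]
need units [-0.818 -0.706 -0.232] turn 0.12 ang 16.4
bore [447.2  71.1] ang -138.9 L 97.7 W 57.1 px [ 90. 141.] zmed 22.1
   hole x -31.6 -15.1 y -10.3 21.6
   hole x 5.6 41.4 y -12.9 10.8
bore [427.2 194.2] ang -151.1 L 72.9 W 18.1 px [226. 161.] zmed 22.2
```

View pics/w7.png

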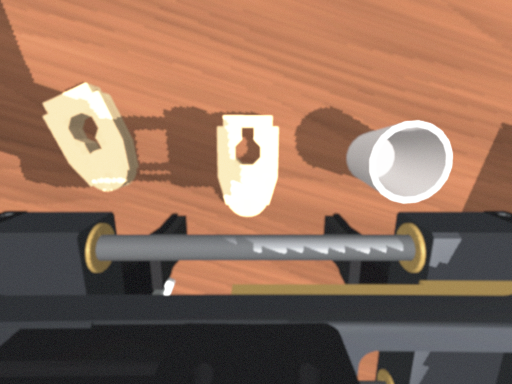

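```bash
python3 -m jog '[[0,0,0,0],[0,0,0,0],[0,0,0,0]]'
python3 - <<'E'
from h import *
go(469,225,145,15.8)
E
python3 -m jog '[[0,0,0,1],[0,0,0,1],[0,0,0,1],[0,0,0,0],[0,0,0,0]]'
python3 - <<'E'
from h import *
go(469,225,145,15.8)
E
python3 -m jog '[[0,0,0,-0.3],[0,0,0,-0.3],[0,0,0,-0.3],[0,0,0,-0.3],[0,0,0,-0.3],[0,0,0,-0.3],[0,0,0,-0.3],[0,0,0,-0.3],[0,0,0,-0.3],[0,0,0,-0.3],[0,0,0,0]]'
python3 - <<'E'
from h import *
go(469,225,145,15.8)
E
```

```text
t: 13.9
tcp_pos: [445.3, 225.2, 122.0]
ee_rot: [0.405, -0.55, 0.442, 0.581]
contact_force: [0.4, 0.7, 0.8]
width: 87.0
t 13.9 tcp [445.3 225.2 122. ] w 87.0 F [0.4 0.7 0.8]
[[-0.066 -0.958 -0.281]
 [-0.015 -0.28   0.96 ]
 [-0.998  0.068  0.004]]
need units [-0.818 -0.703 -0.226] turn 0.1 ang 16.3
t: 14.4
tcp_pos: [445.9, 225.3, 122.7]
ee_rot: [0.476, -0.491, 0.516, 0.516]
contact_force: [-0.2, 0.3, 1.1]
width: 87.1
t 14.4 tcp [445.9 225.3 122.7] w 87.1 F [-0.2  0.3  1.1]
[[-0.065 -0.998 -0.015]
 [-0.015 -0.014  1.   ]
 [-0.998  0.065 -0.014]]
need units [-0.79  -0.719 -0.033] turn -3.0 ang 0.8
t: 15.5
tcp_pos: [446.0, 225.3, 122.8]
ee_rot: [0.4, -0.555, 0.436, 0.585]
contact_force: [-0.5, -0.8, -0.5]
width: 86.8
t 15.5 tcp [446.  225.3 122.8] w 86.8 F [-0.5 -0.8 -0.5]
[[-0.065 -0.952 -0.3  ]
 [-0.015 -0.3    0.954]
 [-0.998  0.066  0.005]]
need units [-0.788 -0.679 -0.238] turn 0.34 ang 17.5
```

```bash
python3 -m jog '[[-1,0,0,0],[-1,0,0,0],[0,0,0,0],[0,0,0,0]]'
python3 - <<'E'
from h import *
go(469,225,145,15.8)
E
python3 -m jog '[[1,0,0,0],[1,0,0,0],[0,0,0,0],[0,0,0,0]]'
python3 - <<'E'
from h import *
go(469,225,145,15.8)
E
python3 -m jog '[[0,-1,0,0],[0,0,0,0],[0,0,0,0]]'
python3 - <<'E'
from h import *
go(469,225,145,15.8)
E
```

```text
t: 15.9
tcp_pos: [448.8, 225.9, 183.1]
ee_rot: [0.399, -0.554, 0.436, 0.586]
contact_force: [-0.3, 0.2, -0.2]
width: 87.5
t 15.9 tcp [448.8 225.9 183.1] w 87.5 F [-0.3  0.2 -0.2]
[[-0.068 -0.951 -0.3  ]
 [-0.016 -0.3    0.954]
 [-0.998  0.069  0.005]]
need units [ 1.222 -0.719 -0.238] turn 0.34 ang 17.5
t: 16.3
tcp_pos: [444.1, 224.8, 120.4]
ee_rot: [0.399, -0.554, 0.437, 0.586]
contact_force: [1.1, -0.2, 0.9]
width: 87.1
t 16.3 tcp [444.1 224.8 120.4] w 87.1 F [ 1.1 -0.2  0.9]
[[-0.068 -0.951 -0.3  ]
 [-0.016 -0.3    0.954]
 [-0.998  0.07   0.005]]
need units [-0.874 -0.735 -0.237] turn 0.34 ang 17.5
t: 16.6
tcp_pos: [472.8, 233.9, 119.3]
ee_rot: [0.399, -0.553, 0.437, 0.586]
contact_force: [-0.1, -0.3, 0.3]
width: 87.0
t 16.6 tcp [472.8 233.9 119.3] w 87.0 F [-0.1 -0.3  0.3]
[[-0.07  -0.951 -0.301]
 [-0.016 -0.3    0.954]
 [-0.997  0.072  0.005]]
need units [-0.841  0.271 -0.241] turn 0.34 ang 17.5
```

```bash
python3 -m jog '[[0,-1,0,0],[0,-1,0,0],[0,0,0,1],[0,0,0,1],[0,0,0,0],[0,0,0,0]]'
python3 - <<'E'
from h import *
go(469,225,145,15.8)
E
python3 -m jog '[[0,1,0,0],[0,1,0,0],[0,0,0,-1],[0,0,0,-1],[0,0,0,0],[0,0,0,0]]'
python3 - <<'E'
from h import *
go(469,225,145,15.8)
E
python3 -m jog '[[0,0,-1,0],[0,0,-1,0],[0,0,0,0],[0,0,0,0]]'
python3 - <<'E'
from h import *
go(469,225,145,15.8)
E
python3 -m jog '[[0,0,1,0],[0,0,1,0],[0,0,0,0],[0,0,0,0]]'
python3 - <<'E'
from h import *
go(469,225,145,15.8)
E
```

```text
t: 17.2
tcp_pos: [531.2, 252.6, 119.7]
ee_rot: [0.447, -0.517, 0.486, 0.545]
contact_force: [0.4, 0.6, -0.7]
width: 87.0
t 17.2 tcp [531.2 252.6 119.7] w 87.0 F [ 0.4  0.6 -0.7]
[[-0.067 -0.99  -0.128]
 [-0.015 -0.127  0.992]
 [-0.998  0.068 -0.007]]
need units [-0.69   2.225 -0.654] turn -1.69 ang 7.3
t: 17.8
tcp_pos: [468.0, 244.2, 126.0]
ee_rot: [0.397, -0.557, 0.432, 0.588]
contact_force: [0.3, -0.5, -0.5]
width: 86.7
t 17.8 tcp [468.  244.2 126. ] w 86.7 F [ 0.3 -0.5 -0.5]
[[-0.065 -0.948 -0.312]
 [-0.015 -0.312  0.95 ]
 [-0.998  0.066  0.006]]
need units [-0.624  0.21  -0.616] turn 0.49 ang 18.2
t: 18.2
tcp_pos: [487.8, 186.4, 126.7]
ee_rot: [0.398, -0.557, 0.432, 0.587]
contact_force: [0.3, -0.8, 0.0]
width: 87.0
t 18.2 tcp [487.8 186.4 126.7] w 87.0 F [ 0.3 -0.8  0. ]
[[-0.063 -0.949 -0.309]
 [-0.014 -0.309  0.951]
 [-0.998  0.064  0.006]]
need units [-0.588  0.236  1.422] turn 0.45 ang 18.0
t: 18.6
tcp_pos: [468.6, 246.7, 127.4]
ee_rot: [0.399, -0.556, 0.433, 0.586]
contact_force: [0.2, -0.8, -0.5]
width: 87.3
t 18.6 tcp [468.6 246.7 127.4] w 87.3 F [ 0.2 -0.8 -0.5]
[[-0.063 -0.95  -0.306]
 [-0.013 -0.306  0.952]
 [-0.998  0.064  0.007]]
need units [-0.578  0.247 -0.688] turn 0.41 ang 17.9
```

Run:
```python
from h import *
s,R=st()
im,d,cal=snap('wrist','w8')
cams('w8')
```

```text
t 18.6 tcp [468.6 246.7 127.4] w 87.3 F [ 0.2 -0.8 -0.5]
[[-0.063 -0.95  -0.306]
 [-0.013 -0.306  0.952]
 [-0.998  0.064  0.007]]
bore [449.6  71.2] ang -109.6 L 95.8 W 50.9 px [ 79. 118.] zmed 22.1
bore [442.1 203.6] ang -135.7 L 82.6 W 20.8 px [218. 146.] zmed 22.2
```

View pics/w8.png

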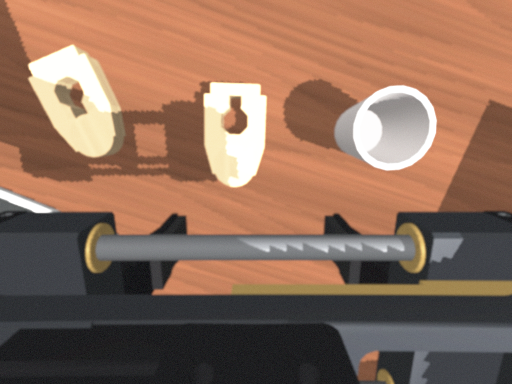

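Run:
```python
from h import *
cams('w8',lo=(0,0,60),hi=(180,255,255))
```

```text
bore [424.5  52. ] ang 40.3 L 99.0 W 60.6 px [ 76. 102.] zmed 22.1
   hole x -11.4 23.8 y -11.6 11.5
bore [402.5 205.6] ang 16.0 L 97.4 W 58.3 px [234. 133.] zmed 22.3
   hole x -23.4 14.1 y -12.8 14.4Traceback (most recent call last):
  File "<stdin>", line 2, in <module>
  File "h.py", line 55, in cams
    k1=np.polyfit(x[f&(q>0)],q[f&(q>0)],1); k2=np.polyfit(x[f&(q<0)],q[f&(q<0)],1)
                                               ~~~~~~~~~~^^^^^^^^^^^^^^^^^^^^^^^^^
    raise TypeError("expected non-empty vector for x")
TypeError: expected non-empty vector for x
```

Run:
```python
from h import *
im,d,cal=load('w8'); P=pts(d,cal)
print(ray(cal,[[397,127],[360,127],[436,127]],75).round(1))
Q=P[85:170,335:440].reshape(-1,3); q=Q[(Q[:,2]>68)&(Q[:,2]<80)]; print(len(q),q.min(0).round(1),q.max(0).round(1))
c=np.array([ (q[:,0].min()+q[:,0].max())/2,(q[:,1].min()+q[:,1].max())/2]); a=np.radians(16)
v=c-[402.7,205.8]; print(c, 'x',v@[np.cos(a),np.sin(a)],'y',v@[-np.sin(a),np.cos(a)])
print(((np.array([c[0],c[1],75])-manip.observe()['tcp_pos'])))
```

```text
[[370.6 332.8  75. ]
 [379.4 305.3  75. ]
 [361.4 361.8  75. ]]
1853 [341.3 299.1  68. ] [403.6 362.6  77.1]
[372.44156471 330.86582297] x 5.386537920772472 y 128.56134018310604
[-96.14829253  84.21951439 -52.33090939]
```

```bash
python3 -m jog '[[0.2,0.3,-0.1,0.1],[0.5,0.5,-0.13,0.1],[0.5,0.5,-0.13,0.1],[0.5,0.5,-0.13,0],[0.4,0.4,-0.1,0],[0.2,0.2,-0.04,0],[0,0,0,0],[0,0,0,0]]'
python3 - <<'E'
from h import *
go(402.7,205.8,9,16)
E
```

```text
t: 19.45
tcp_pos: [396.6, 200.3, 58.9]
ee_rot: [0.409, -0.549, 0.444, 0.579]
contact_force: [0.2, -0.3, -0.1]
width: 87.4
t 19.45 tcp [396.6 200.3  58.9] w 87.4 F [ 0.2 -0.3 -0.1]
[[-0.064 -0.96  -0.272]
 [-0.014 -0.271  0.962]
 [-0.998  0.065  0.004]]
need units [ 1.643 -0.354  0.114] turn -0.04 ang 15.8
```

```bash
python3 -m jog '[[0.3,-0.2,0.06,0],[0.4,-0.1,0.05,0],[0.4,-0.04,0,0],[0.3,0,0,0],[0.2,0,0,0],[0,0,0,0],[0,0,0,0]]'
python3 - <<'E'
from h import *
go(402.7,205.8,9,16)
E
```

```text
t: 20.15
tcp_pos: [405.4, 207.0, 6.4]
ee_rot: [0.409, -0.549, 0.443, 0.578]
contact_force: [-0.1, -0.3, -0.3]
width: 87.0
t 20.15 tcp [405.4 207.    6.4] w 87.0 F [-0.1 -0.3 -0.3]
[[-0.062 -0.96  -0.272]
 [-0.013 -0.272  0.962]
 [-0.998  0.063  0.004]]
need units [-0.079  0.102 -0.014] turn -0.04 ang 15.8
```

```bash
python3 -m jog '[[-0.08,0.11,-0.014,0],[0,0,0,0]]'; python3 -m jog '[[0,0,0,0],[0,0,0,0],[0,0,0,0],[0,0,0,0],[0,0,0,0],[0,0,0,0],[0,0,0,0]]' -1 40
python3 - <<'E'
from h import *
go(402.7,205.8,9,16)
E
python3 -m jog '[[-0.2,0,0,0],[-0.5,0,0,0],[-0.7,0,0,0],[-0.7,0,0,0],[-0.7,0,0,0],[-0.5,0,0,0],[-0.2,0,0,0],[0,0,0,0],[0,0,0,0]]'
python3 - <<'E'
from h import *
s,R=go(402.7,205.8,9,16)
im,d,cal=snap('wrist','w9')
cv2.imwrite('pics/w9a.png',cv2.resize(im[155:300,180:335],None,fx=4,fy=4,interpolation=cv2.INTER_NEAREST))
P=pts(d,cal); Q=(P[186:216:4,228]-s['tcp_pos'])@R; print(Q.round(1))
E
```

```text
t: 20.35
tcp_pos: [402.4, 205.7, 9.6]
ee_rot: [0.409, -0.549, 0.443, 0.578]
contact_force: [-0.0, 0.5, 1.0]
width: 87.0
t: 21.05
tcp_pos: [403.6, 206.0, 11.1]
ee_rot: [0.41, -0.55, 0.442, 0.578]
contact_force: [-0.8, -0.3, 0.3]
width: 57.7
t 21.05 tcp [403.6 206.   11.1] w 57.7 F [-0.8 -0.3  0.3]
[[-0.058 -0.961 -0.272]
 [-0.012 -0.272  0.962]
 [-0.998  0.06   0.004]]
need units [0.071 0.025 0.   ] turn -0.04 ang 15.8
t: 21.95
tcp_pos: [407.6, 206.7, 119.5]
ee_rot: [0.409, -0.549, 0.444, 0.578]
contact_force: [-0.8, 0.0, -1.7]
width: 57.3
t 21.95 tcp [407.6 206.7 119.5] w 57.3 F [-0.8  0.  -1.7]
[[-0.063 -0.96  -0.272]
 [-0.014 -0.271  0.962]
 [-0.998  0.065  0.004]]
need units [ 3.688e+00 -7.300e-02  2.000e-03] turn -0.04 ang 15.8
[[ -7.7  31.6 -15.3]
 [ -9.4  29.6 -15.2]
 [ -9.4  27.2 -15.2]
 [-10.4  25.1 -15.2]
 [-10.2  22.6 -15.3]
 [ -9.4  19.9 -15.4]
 [ -9.5  17.5 -15.5]
 [ -9.8  15.1 -15.5]]
```

View pics/w9a.png

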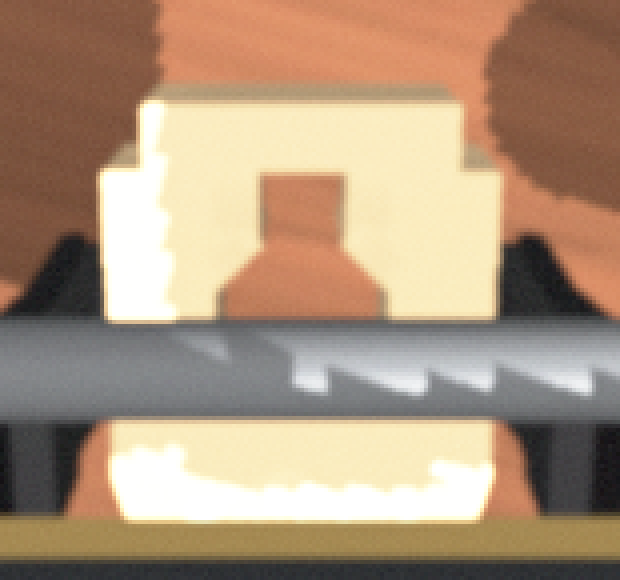

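Run:
```python
from h import *
im,d,cal=load('w9'); s=manip.observe()
W=ray(cal,[[255.9,180],[255.9,198.5],[215,180],[296,180],[205,215],[305,215]],s['tcp_pos'][2]+10.9)-s['tcp_pos']
a=np.radians(15.8); n=np.array([np.cos(a),np.sin(a)]); p=np.array([-n[1],n[0]])
print((W[:,:2]@n).round(1),(W[:,:2]@p).round(1))
```

```text
[-34.6 -23.6 -34.6 -34.6 -13.7 -13.6] [  1.    1.  -22.7  24.2 -29.1  30.1]
```

```bash
python3 -m jog '[[0,-0.2,-0.18,0],[0,-0.4,-0.36,0],[0,-0.6,-0.54,0],[0,-0.6,-0.54,0],[0,-0.6,-0.54,0],[0,-0.6,-0.54,0],[0,-0.6,-0.54,0],[0,-0.6,-0.54,0],[0,-0.6,-0.54,0],[0,-0.6,-0.54,0],[0,-0.4,-0.36,0],[0,-0.2,-0.18,0]]'; python3 -m jog '[[0,0,0,0],[0,0,0,0],[0,0,0,0.5],[0,0,0,0.8],[0,0,0,0.8],[0,0,0,0.8],[0,0,0,0.8],[0,0,0,0.5],[0,0,0,0.2],[0,0,0,0]]';  python3 - <<'E'
from h import *
go(647.2,92.4,88,-6.4)
E
```

```text
t: 23.2
tcp_pos: [637.1, 84.9, 92.7]
ee_rot: [0.406, -0.546, 0.448, 0.581]
contact_force: [0.3, 0.3, -1.5]
width: 57.8
t: 24.2
tcp_pos: [631.2, 87.2, 89.8]
ee_rot: [0.503, -0.453, 0.555, 0.483]
contact_force: [-0.1, -0.6, -0.6]
width: 57.6
t 24.2 tcp [631.2  87.2  89.8] w 57.6 F [-0.1 -0.6 -0.6]
[[-0.084 -0.989  0.12 ]
 [-0.017  0.122  0.992]
 [-0.996  0.081 -0.027]]
need units [ 0.011 -0.51   0.237] turn -0.12 ang -7.0
```

```bash
python3 -m jog '[[0,-0.3,0.15,-0.12],[-0.1,-0.2,0.08,0],[0,0,0,0],[0,0,0,0]]';  python3 - <<'E'
from h import *
s,R=go(647.2,92.4,88,-6.4)
im,d,cal=snap('wrist','w10')
cv2.imwrite('pics/w10a.png',cv2.resize(im[155:300,180:335],None,fx=4,fy=4,interpolation=cv2.INTER_NEAREST))
print(((proj(cal,[[647.3,92.8,64],[654.3,92.1,64],[648,99.8,64]])-[180,155])*4).round(0))
P=pts(d,cal)
# held cam top plane in world
Q=P[178:212,208:302].reshape(-1,3); Q=Q[(Q[:,2]>90)]; A=np.c_[Q[:,:2]-Q[:,:2].mean(0),np.ones(len(Q))]; print(len(Q),np.linalg.lstsq(A,Q[:,2],rcond=None)[0].round(3))
E
```

```text
t: 24.6
tcp_pos: [648.5, 93.5, 91.7]
ee_rot: [0.5, -0.457, 0.551, 0.487]
contact_force: [-0.6, -0.4, -1.0]
width: 57.6
t 24.6 tcp [648.5  93.5  91.7] w 57.6 F [-0.6 -0.4 -1. ]
[[-0.083 -0.991  0.105]
 [-0.017  0.107  0.994]
 [-0.996  0.081 -0.026]]
need units [ 0.127  0.03  -0.038] turn 0.04 ang -6.2
[[300. 251.]
 [300. 288.]
 [338. 251.]]
2704 [-4.82000e-01  3.10000e-02  1.03401e+02]
```

View pics/w10a.png

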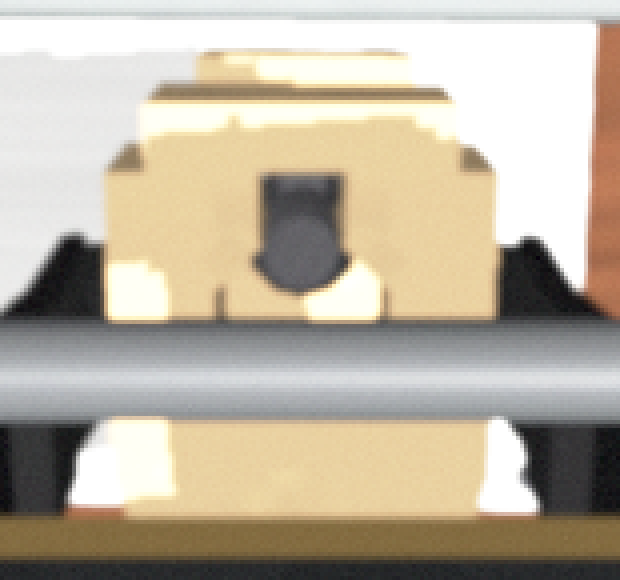

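```bash
python3 -m jog '[[0.1,0.03,-0.03,0.04],[0.2,-0.016,0,0],[0.3,-0.025,0.008,0],[0.2,-0.016,0.005,0],[0,0,0,0]]';  python3 - <<'E'
from h import *
s,R=go(647.2,92.4,43,-6.4)
E
```

```text
t: 25.15
tcp_pos: [646.2, 91.9, 64.8]
ee_rot: [0.5, -0.456, 0.553, 0.486]
contact_force: [0.6, 0.6, -1.8]
width: 57.7
t 25.15 tcp [646.2  91.9  64.8] w 57.7 F [ 0.6  0.6 -1.8]
[[-0.084 -0.99   0.11 ]
 [-0.017  0.112  0.994]
 [-0.996  0.082 -0.027]]
need units [ 0.721 -0.09   0.039] turn -0.01 ang -6.4
```

```bash
python3 -m jog '[[0.2,-0.045,0.02,0],[0.2,-0.016,0.005,0],[0.15,-0.012,0.004,0],[0.1,-0.01,0.002,0],[0,0,0,0]]';  python3 - <<'E'
from h import *
s,R=go(647.2,92.4,43,-6.4)
E
```

```text
t: 25.65
tcp_pos: [647.4, 92.5, 44.3]
ee_rot: [0.5, -0.456, 0.553, 0.487]
contact_force: [-1.6, -0.1, 1.6]
width: 57.4
t 25.65 tcp [647.4  92.5  44.3] w 57.4 F [-1.6 -0.1  1.6]
[[-0.085 -0.99   0.11 ]
 [-0.017  0.111  0.994]
 [-0.996  0.082 -0.026]]
need units [ 0.045  0.003 -0.004] turn -0.0 ang -6.4
```

Nearly home; press slightly, release, retreat.

```bash
python3 -m jog '[[0.1,-0.008,0,0],[0,0,0,0]]'; python3 -m jog '[[0,0,0,0],[0,0,0,0],[0,0,0,0],[0,0,0,0],[0,0,0,0]]' 1; python3 -m jog '[[-0.3,0.02,0,0],[-0.6,0.05,0,0],[-0.9,0.07,0,0],[-0.9,0.07,0,0],[-0.6,0.05,0,0],[-0.3,0,0,0],[0,0,0,0],[0,0,0,0]]'
python3 - <<'E'
from h import *
s,R=go(647.2,92.4,43,-6.4)
im,d,cal=snap('wrist','w11'); P=pts(d,cal)
hsv=cv2.cvtColor(im,cv2.COLOR_BGR2HSV)
m=((P[...,2]>46)&(P[...,2]<60)&(im[...,2]>im[...,0]+15)).astype(np.uint8); m[212:]=0
Q=P[m>0];print(len(Q),np.median(Q[:,2]),Q.min(0),Q.max(0)); A=np.c_[Q[:,:2]-Q[:,:2].mean(0),np.ones(len(Q))]; print(np.linalg.lstsq(A,Q[:,2],rcond=None)[0])
E
```

```text
t: 25.85
tcp_pos: [648.0, 92.6, 44.9]
ee_rot: [0.5, -0.456, 0.552, 0.487]
contact_force: [0.7, 0.7, -0.4]
width: 57.7
t: 26.35
tcp_pos: [648.7, 92.6, 44.9]
ee_rot: [0.501, -0.456, 0.552, 0.486]
contact_force: [0.6, 0.4, -0.2]
width: 84.8
t: 27.15
tcp_pos: [650.8, 95.7, 164.6]
ee_rot: [0.502, -0.457, 0.551, 0.485]
contact_force: [-0.8, 0.5, 0.7]
width: 86.9
t 27.15 tcp [650.8  95.7 164.6] w 86.9 F [-0.8  0.5  0.7]
[[-0.078 -0.991  0.109]
 [-0.017  0.111  0.994]
 [-0.997  0.076 -0.025]]
need units [ 4.053 -0.199 -0.019] turn 0.0 ang -6.4
2190 54.22397160706045 [544.83785361 -90.4023034   46.0200998 ] [668.5505809  161.17297739  59.90864736]
[-1.13774719e-02 -3.33501549e-03  5.41259116e+01]
```

View pics/w11.png

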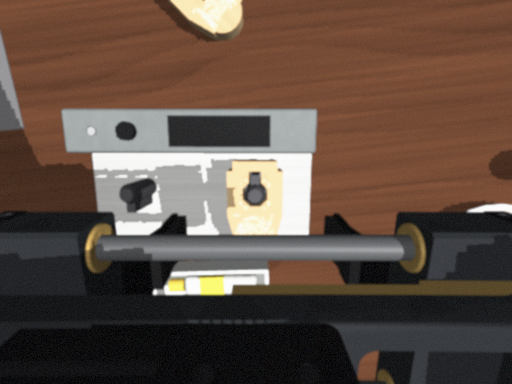

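```bash
python3 -m jog '[[0,1,-0.11,0],[0,1,-0.11,0],[0,1,-0.11,0],[0,0,0,0],[0,0,0,0]]'
python3 - <<'E'
from h import *
s,R=go(477,96,150,40)
E
python3 -m jog '[[0,0.9,-0.1,0],[0,0.9,-0.1,0],[0,0.9,-0.1,0],[0,0,0,0],[0,0,0,0]]'
python3 - <<'E'
from h import *
s,R=go(477,96,150,40)
E
```

```text
t: 27.7
tcp_pos: [553.6, 95.2, 163.4]
ee_rot: [0.498, -0.454, 0.555, 0.488]
contact_force: [0.6, -0.1, -0.3]
width: 86.8
t 27.7 tcp [553.6  95.2 163.4] w 86.8 F [ 0.6 -0.1 -0.3]
[[-0.091 -0.99   0.11 ]
 [-0.017  0.112  0.994]
 [-0.996  0.089 -0.027]]
need units [ 0.677  2.489 -0.242] turn -9.29 ang -6.4
t: 28.2
tcp_pos: [473.1, 94.8, 168.2]
ee_rot: [0.498, -0.453, 0.555, 0.488]
contact_force: [0.2, -1.1, 0.1]
width: 86.8
t 28.2 tcp [473.1  94.8 168.2] w 86.8 F [ 0.2 -1.1  0.1]
[[-0.093 -0.989  0.111]
 [-0.017  0.113  0.993]
 [-0.995  0.091 -0.028]]
need units [ 0.592 -0.179  0.071] turn -9.3 ang -6.5
```

```bash
cat > q.py <<'E'
from h import *
s=manip.observe(); q=s['ee_rot']; R=Ro.from_quat([q[1],q[2],q[3],q[0]]).as_matrix()
print('TILT',R[:2,0].round(4),'p',np.round(s['tcp_pos'],1),'q',np.round(s['qpos'],3))
E
python3 q.py
python3 -m jog '[[0,-0.2,0,0],[0,-0.2,0,0],[0,-0.2,0,0],[0,-0.2,0,0],[0,-0.2,0,0],[0,-0.2,0,0],[0,-0.2,0,0],[0,-0.2,0,0],[0,0,0,0],[0,0,0,0]]' >/dev/null; python3 q.py
python3 -m jog '[[0,0.2,0,0],[0,0.2,0,0],[0,0.2,0,0],[0,0.2,0,0],[0,0.2,0,0],[0,0.2,0,0],[0,0.2,0,0],[0,0.2,0,0],[0,0,0,0],[0,0,0,0]]'>/dev/null; python3 q.py
python3 -m jog '[[-0.2,0,0,0],[-0.2,0,0,0],[-0.2,0,0,0],[-0.2,0,0,0],[-0.2,0,0,0],[-0.2,0,0,0],[0,0,0,0],[0,0,0,0]]'>/dev/null; python3 q.py
python3 -m jog '[[0.2,0,0,0],[0.2,0,0,0],[0.2,0,0,0],[0.2,0,0,0],[0.2,0,0,0],[0.2,0,0,0],[0,0,0,0],[0,0,0,0]]'>/dev/null; python3 q.py
```

```text
TILT [-0.0934 -0.0173] p [473.1  94.8 168.2] q [ 0.044  0.005  1.869 -0.013  1.362 -1.412]
TILT [-0.0931 -0.0173] p [529.3  88.2 162.4] q [ 0.028  0.139  1.738 -0.015  1.358 -1.426]
TILT [-0.0925 -0.0172] p [476.1  94.6 167.8] q [ 0.043  0.011  1.863 -0.014  1.36  -1.412]
TILT [-0.0903 -0.0172] p [481.2  95.1 207.9] q [ 0.044 -0.015  1.811 -0.013  1.436 -1.412]
TILT [-0.095  -0.0173] p [475.8  94.4 166.3] q [ 0.042  0.014  1.863 -0.014  1.36  -1.412]
```

```bash
python3 -m jog '[[-0.4,0,0,0],[-0.4,0,0,0],[-0.4,0,0,0],[-0.4,0,0,0],[0,0,0,0],[0,0,0,0]]'>/dev/null; python3 q.py
python3 -m jog '[[1,0,0,0],[0.6,0,0,0],[0,0,0,0],[0,0,0,0]]'>/dev/null; python3 q.py
python3 -m jog '[[-0.5,0,0,0],[0,0,0,0],[-0.5,0,0,0],[0,0,0,0],[-0.5,0,0,0],[0,0,0,0]]'>/dev/null; python3 q.py
python3 -m jog '[[0.5,0,0,0],[0,0,0,0],[0.5,0,0,0],[0,0,0,0],[0.5,0,0,0],[0,0,0,0]]'>/dev/null; python3 q.py
```

```text
TILT [-0.089  -0.0171] p [482.7  95.4 221.7] q [ 0.044 -0.023  1.792 -0.013  1.462 -1.412]
TILT [-0.0872 -0.017 ] p [478.8  94.6 173.5] q [ 0.043  0.008  1.855 -0.014  1.367 -1.412]
TILT [-0.0804 -0.0167] p [485.5  95.5 225.6] q [ 0.044 -0.026  1.788 -0.013  1.461 -1.412]
TILT [-0.0846 -0.0169] p [479.8  94.6 175.6] q [ 0.043  0.006  1.853 -0.014  1.368 -1.412]
```

```bash
python3 -m jog '[[-0.5,0,0,0],[0,0,0,0],[-0.5,0,0,0],[0,0,0,0],[-0.5,0,0,0],[0,0,0,0],[1,0,0,0],[0.6,0,0,0],[0,0,0,0],[0,0,0,0]]'>/dev/null; python3 q.py
python3 -m jog '[[-0.4,0,0,0],[-0.4,0,0,0],[-0.4,0,0,0],[-0.4,0,0,0],[0,0,0,0],[0,0,0,0],[1,0,0,0],[0.6,0,0,0],[0,0,0,0],[0,0,0,0]]'>/dev/null; python3 q.py
python3 -m jog '[[-0.5,0,0,0],[0,0,0,0],[-0.5,0,0,0],[0,0,0,0],[-0.5,0,0,0],[0,0,0,0],[-0.5,0,0,0],[0,0,0,0],[-0.5,0,0,0],[0,0,0,0]]'>/dev/null; python3 q.py
python3 -m jog '[[1,0,0,0],[1,0,0,0],[0.6,0,0,0],[0,0,0,0],[0,0,0,0]]'>/dev/null; python3 q.py
```

```text
TILT [-0.077  -0.0165] p [482.6  94.8 178.2] q [ 0.043  0.003  1.85  -0.013  1.366 -1.412]
TILT [-0.0668 -0.0161] p [486.5  95.1 187.6] q [ 0.043 -0.005  1.839 -0.013  1.375 -1.412]
TILT [-0.0601 -0.0158] p [493.9  96.5 272.4] q [ 0.045 -0.051  1.724 -0.013  1.53  -1.412]
TILT [-0.057  -0.0156] p [490.2  95.3 194.1] q [ 0.043 -0.01   1.831 -0.013  1.378 -1.412]
```

```bash
python3 -m jog '[[-0.4,0,0,0],[-0.4,0,0,0],[-0.4,0,0,0],[-0.4,0,0,0],[0,0,0,0],[0,0,0,0],[1,0,0,0],[0.7,0,0,0],[0,0,0,0],[0,0,0,0]]'>/dev/null; python3 q.py
python3 -m jog '[[-0.4,0,0,0],[-0.4,0,0,0],[-0.4,0,0,0],[-0.4,0,0,0],[0,0,0,0],[0,0,0,0],[1,0,0,0],[0.8,0,0,0],[0,0,0,0],[0,0,0,0]]'>/dev/null; python3 q.py
python3 -m jog '[[-0.4,0,0,0],[-0.4,0,0,0],[-0.4,0,0,0],[-0.4,0,0,0],[0,0,0,0],[0,0,0,0],[1,0,0,0],[0.8,0,0,0],[0,0,0,0],[0,0,0,0]]'>/dev/null; python3 q.py
python3 -m jog '[[-0.4,0,0,0],[-0.4,0,0,0],[-0.4,0,0,0],[-0.4,0,0,0],[0,0,0,0],[0,0,0,0],[1,0,0,0],[0.8,0,0,0],[0,0,0,0],[0,0,0,0]]'>/dev/null; python3 q.py
```

```text
TILT [-0.0446 -0.0151] p [494.5  95.6 201.8] q [ 0.043 -0.016  1.822 -0.013  1.381 -1.412]
TILT [-0.0337 -0.0146] p [498.1  95.8 205.9] q [ 0.043 -0.02   1.818 -0.013  1.378 -1.412]
TILT [-0.0222 -0.0141] p [501.9  96.  210.5] q [ 0.043 -0.024  1.813 -0.013  1.376 -1.412]
TILT [-0.0108 -0.0136] p [505.6  96.2 215.1] q [ 0.044 -0.028  1.808 -0.013  1.373 -1.412]
```

```bash
python3 -m jog '[[-0.4,0,0,0],[-0.4,0,0,0],[-0.4,0,0,0],[-0.4,0,0,0],[0,0,0,0],[0,0,0,0],[1,0,0,0],[1,0,0,0],[0,0,0,0],[0,0,0,0]]'>/dev/null; python3 q.py
python3 -m jog '[[0,0,0,-0.5],[0,0,0,-1],[0,0,0,-1],[0,0,0,-1],[0,0,0,-1],[0,0,0,-1],[0,0,0,-1],[0,0,0,-1],[0,0,0,-1],[0,0,0,-0.7],[0,0,0,0],[0,0,0,0]]'>/dev/null; python3 q.py
python3 - <<'E'
from h import *
s,R=go(477,96,150,40)
snap('wrist','w12')
try: cams('w12',lo=(0,0,60),hi=(180,255,255))
except Exception as e: print(e)
E
```

```text
TILT [ 0.0011 -0.013 ] p [509.5  96.4 214.1] q [ 0.044 -0.028  1.81  -0.013  1.359 -1.412]
TILT [ 0.0211 -0.0121] p [516.9  97.  233.2] q [ 0.044 -0.041  1.786 -0.013  1.376 -2.246]
t 43.7 tcp [516.9  97.  233.2] w 87.2 F [ 0.2 -0.3  0.2]
[[ 0.021 -0.751 -0.661]
 [-0.012 -0.661  0.75 ]
 [-1.    -0.008 -0.023]]
need units [2.746 1.042 0.917] turn 0.27 ang 41.4
bore [424.5  50.6] ang 39.5 L 97.1 W 56.6 px [278. 102.] zmed 22.3
   hole x -12.6 24.6 y -13.6 13.6
```

View pics/w12.png

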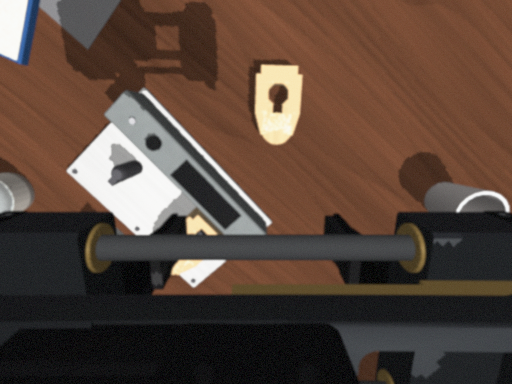

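```bash
python3 -m jog '[[0.3,0.3,0.15,0.1],[0.6,0.6,0.2,0.1],[0.7,0.7,0.2,0.1],[0.7,0.7,0.2,0],[0.7,0.5,0.15,0],[0.7,0.3,0.1,0],[0.4,0,0,0],[0.2,0,0,0],[0,0,0,0],[0,0,0,0]]'>/dev/null; python3 q.py
python3 - <<'E'
from h import *
s,R=go(424.5,51,9,39.5)
E
```

```text
TILT [ 0.0312 -0.0117] p [431.6  57.8 103.6] q [-0.04  -0.146  2.139 -0.012  1.117 -2.29 ]
t 44.75 tcp [431.6  57.8 103.6] w 87.0 F [-0.5  0.5 -0.1]
[[ 0.031 -0.775 -0.632]
 [-0.012 -0.632  0.775]
 [-0.999 -0.017 -0.029]]
need units [3.147 0.379 0.064] turn -0.05 ang 39.2
```

```bash
python3 -m jog '[[0.2,0.1,0.02,0],[0.2,0.1,0.02,0],[0.2,0.1,0.02,0],[0.2,0.04,0,0],[0.2,0,0,0],[0.2,0,0,0],[0.2,0,0,0],[0.2,0,0,0],[0.2,0,0,0],[0.2,0,0,0],[0,0,0,0]]'>/dev/null; python3 q.py
python3 - <<'E'
from h import *
s,R=go(424.5,51,9,39.5)
E
```

```text
TILT [ 0.0345 -0.0117] p [426.2  51.8  40. ] q [-0.055 -0.054  2.195 -0.012  0.966 -2.304]
t 45.85 tcp [426.2  51.8  40. ] w 86.9 F [0.1 1.2 0.2]
[[ 0.035 -0.774 -0.632]
 [-0.012 -0.633  0.774]
 [-0.999 -0.019 -0.031]]
need units [1.029 0.081 0.048] turn -0.05 ang 39.2
```

```bash
python3 -m jog '[[0.2,0.05,0.03,0],[0.25,0.01,0.01,0],[0.25,0.01,0.01,0],[0.15,0.01,0.01,0],[0.1,0,0,0],[0,0,0,0],[0,0,0,0]]'>/dev/null
python3 - <<'E'
from h import *
s,R=go(424.5,51,9,39.5)
E
```

```text
t 46.55 tcp [424.1  51.3   8.8] w 86.8 F [1.1 0.1 0.4]
[[ 0.034 -0.774 -0.632]
 [-0.012 -0.633  0.774]
 [-0.999 -0.019 -0.031]]
need units [-0.007 -0.003 -0.017] turn -0.05 ang 39.3
```

```bash
python3 -m jog '[[0,0,0,0],[0,0,0,0],[0,0,0,0],[0,0,0,0],[0,0,0,0],[0,0,0,0],[0,0,0,0],[0,0,0,0]]' -1 40
python3 -m jog '[[-0.2,0,0,0],[-0.5,0,0,0],[-0.7,0,0,0],[-0.7,0,0,0],[-0.7,0,0,0],[-0.6,0,0,0],[-0.4,0,0,0],[0,0,0,0],[0,0,0,0]]'
python3 - <<'E'
from h import *
s,R=go(424.5,51,9,39.5)
im,d,cal=snap('wrist','w13')
cv2.imwrite('pics/w13a.png',cv2.resize(im[155:300,180:335],None,fx=4,fy=4,interpolation=cv2.INTER_NEAREST))
P=pts(d,cal); Q=P[184:206,212:300].reshape(-1,3); Q=Q[Q[:,2]>s['tcp_pos'][2]]; A=np.c_[Q[:,:2]-Q[:,:2].mean(0),np.ones(len(Q))]; print(len(Q),np.linalg.lstsq(A,Q[:,2],rcond=None)[0].round(3))
E
```

```text
t: 47.35
tcp_pos: [425.0, 51.3, 9.7]
ee_rot: [-0.305, 0.652, -0.301, -0.625]
contact_force: [0.3, 0.1, -0.4]
width: 57.5
t: 48.25
tcp_pos: [419.0, 52.9, 129.5]
ee_rot: [-0.304, 0.651, -0.302, -0.626]
contact_force: [0.1, 0.3, -0.7]
width: 57.5
t 48.25 tcp [419.   52.9 129.5] w 57.5 F [ 0.1  0.3 -0.7]
[[ 0.034 -0.774 -0.632]
 [-0.012 -0.633  0.774]
 [-0.999 -0.019 -0.031]]
need units [ 4.021 -0.026 -0.041] turn -0.05 ang 39.3
1869 [ -0.719  -0.59  142.384]
```

View pics/w13a.png

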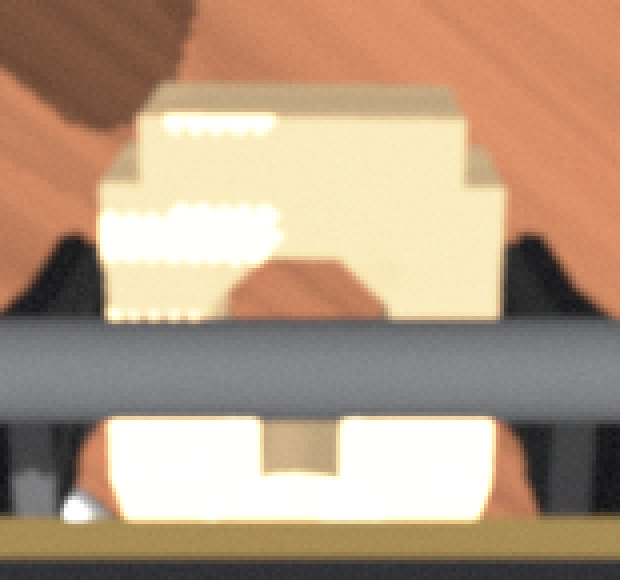

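Run:
```python
from h import *
im,d,cal=load('w13'); s=manip.observe()
W=ray(cal,[[255.75,183.5],[255.7,220],[255,274],[214.8,190],[296.6,190],[205,215],[305.8,215]],s['tcp_pos'][2]+12.5)-s['tcp_pos']
a=np.radians(39.3); n=np.array([np.cos(a),np.sin(a)]); p=np.array([-n[1],n[0]])
print((W[:,:2]@n).round(1),(W[:,:2]@p).round(1))
```

```text
[-34.2 -12.2  23.6 -30.2 -30.6 -15.  -15.6] [  1.8   1.8   1.3 -21.5  24.9 -27.9  30.8]
```

```bash
python3 -m jog '[[0,0,0,0.5],[0,0,0,0.9],[0,0,0,1],[0,0,0,1],[0,0,0,1],[0,0,0,1],[0,0,0,1],[0,0,0,1],[0,0,0,0.8],[0,0,0,0.5],[0,0,0,0.3],[0,0,0,0]]' >/dev/null; python3 -m jog '[[0,-0.2,-0.06,0],[0,-0.4,-0.12,0],[0,-0.7,-0.2,0],[0,-0.8,-0.23,0],[0,-0.8,-0.23,0],[0,-0.8,-0.23,0],[0,-0.8,-0.23,0],[0,-0.8,-0.23,0],[0,-0.8,-0.23,0],[0,-0.7,-0.2,0],[0,-0.4,-0.12,0],[0,-0.1,0,0]]' >/dev/null;  python3 -m jog '[[0,0,0,0],[0,0,0,0]]'>/dev/null
python3 - <<'E'
from h import *
go(632.9,-36.9,88,-6.4)
E
```

```text
t 50.9 tcp [629.  -43.2 112. ] w 58.0 F [ 0.4  0.4 -0.9]
[[ 0.005 -0.992  0.122]
 [-0.01   0.122  0.992]
 [-1.    -0.006 -0.009]]
need units [ 0.799 -0.098  0.231] turn -0.12 ang -7.0
```

```bash
python3 -m jog '[[0.2,-0.08,0.2,-0.12],[0.3,0,0.03,0],[0.2,0,0,0],[0,0,0,0],[0,0,0,0]]' >/dev/null
python3 - <<'E'
from h import *
s,R=go(632.9,-36.9,88,-6.4)
im,d,cal=snap('wrist','w14')
cv2.imwrite('pics/w14a.png',cv2.resize(im[155:300,180:335],None,fx=4,fy=4,interpolation=cv2.INTER_NEAREST))
print(((proj(cal,[[632.9,-36.4,64],[625.9,-35.6,64],[633.7,-29.4,64],[639.9,-37.2,64]])-[180,155])*4).round(0))
W=ray(cal,[[255.75,183.5]],s['tcp_pos'][2]+12.5)-s['tcp_pos']; print(W@R)
E
```

```text
t 51.4 tcp [630.3 -34.6  88.3] w 57.8 F [-0.1 -0.6 -1.2]
[[ 0.003 -0.994  0.109]
 [-0.009  0.109  0.994]
 [-1.    -0.004 -0.009]]
need units [ 0.012 -0.094 -0.068] turn 0.03 ang -6.3
[[293. 266.]
 [293. 229.]
 [332. 266.]
 [293. 302.]]
[[-12.64463847  34.29328491   0.33921322]]
```

View pics/w14a.png

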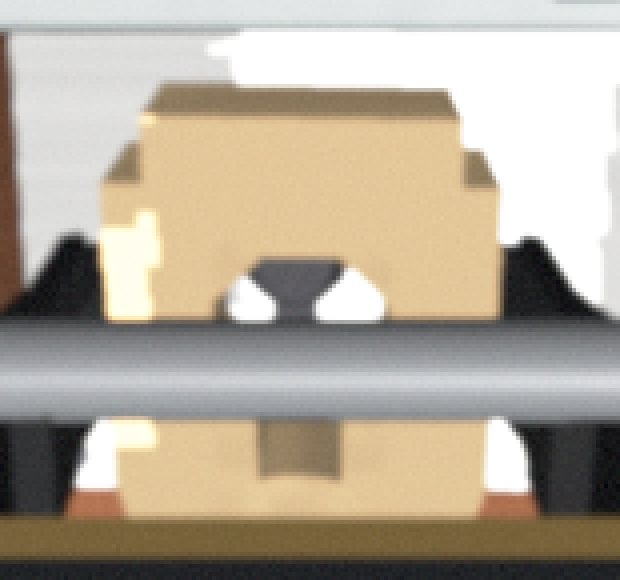

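```bash
python3 -m jog '[[0,-0.09,-0.06,0.02],[0,0,0,0],[0,0,0,0]]' >/dev/null
python3 - <<'E'
from h import *
s,R=go(632.9,-36.6,88,-6.4)
E
python3 -m jog '[[0.2,0,0,0],[0.3,0,0,0],[0.2,0,0,0],[0.1,0,0,0],[0,0,0,0]]' >/dev/null
python3 - <<'E'
from h import *
s,R=go(632.9,-36.6,88,-6.4)
E
```

```text
t 51.75 tcp [633.4 -37.1  89.1] w 57.9 F [-0.3  0.  -0.1]
[[ 0.004 -0.994  0.111]
 [-0.01   0.111  0.994]
 [-1.    -0.005 -0.009]]
need units [0.037 0.019 0.016] turn 0.0 ang -6.4
t 52.25 tcp [633.3 -37.6  62.6] w 57.6 F [ 0.5 -0.9 -1.3]
[[ 0.004 -0.994  0.111]
 [-0.01   0.111  0.994]
 [-1.    -0.005 -0.009]]
need units [-0.847  0.011  0.023] turn 0.0 ang -6.4
```

```bash
python3 -m jog '[[0.2,0.01,0.025,0],[0.3,0,0.003,0],[0.3,0,0.003,0],[0.3,0,0.003,0],[0.2,0,0,0],[0.1,0,0,0],[0,0,0,0]]'
python3 - <<'E'
from h import *
s,R=go(632.9,-36.6,20,-6.4)
E
```

```text
t: 52.95
tcp_pos: [634.3, -36.7, 20.2]
ee_rot: [0.526, -0.475, 0.528, 0.468]
contact_force: [0.2, 1.2, -0.6]
width: 57.7
t 52.95 tcp [634.3 -36.7  20.2] w 57.7 F [ 0.2  1.2 -0.6]
[[ 0.005 -0.994  0.111]
 [-0.01   0.111  0.994]
 [-1.    -0.006 -0.009]]
need units [ 0.005  0.046 -0.002] turn 0.01 ang -6.4
```

```bash
python3 -m jog '[[0.08,0.03,0,0],[0,0,0,0]]'; python3 -m jog '[[0,0,0,0],[0,0,0,0],[0,0,0,0],[0,0,0,0],[0,0,0,0]]' 1; python3 -m jog '[[-0.3,0,0,0],[-0.6,0,0,0],[-0.9,0,0,0],[-0.9,0,0,0],[-0.9,0,0,0],[-0.9,0,0,0],[-0.4,0,0,0],[0,0,0,0],[0,0,0,0]]'
python3 - <<'E'
from h import *
s,R=go(632.9,-36.6,43,-6.4)
im,d,cal=snap('wrist','w15'); P=pts(d,cal); snap('top','top15')
m=((P[...,2]>22)&(P[...,2]<50)&(im[...,2]>im[...,0].astype(int)+15)).astype(np.uint8); m[212:]=0; m[:150]=0
m=cv2.morphologyEx(m,cv2.MORPH_OPEN,np.ones((5,5)))
Q=P[m>0];print(len(Q),np.median(Q[:,2]),Q.min(0),Q.max(0)); A=np.c_[Q[:,:2]-Q[:,:2].mean(0),np.ones(len(Q))]; print(np.linalg.lstsq(A,Q[:,2],rcond=None)[0])
E
```

```text
t: 53.15
tcp_pos: [634.9, -36.8, 20.0]
ee_rot: [0.526, -0.476, 0.527, 0.467]
contact_force: [0.4, -0.1, -0.9]
width: 57.7
t: 53.65
tcp_pos: [634.6, -36.8, 18.6]
ee_rot: [0.526, -0.476, 0.528, 0.467]
contact_force: [-0.1, 0.3, -0.8]
width: 84.7
t: 54.55
tcp_pos: [632.6, -35.0, 173.0]
ee_rot: [0.526, -0.476, 0.528, 0.467]
contact_force: [-1.0, -0.4, -0.6]
width: 87.2
t 54.55 tcp [632.6 -35.  173. ] w 87.2 F [-1.  -0.4 -0.6]
[[ 0.006 -0.994  0.111]
 [-0.01   0.111  0.994]
 [-1.    -0.007 -0.01 ]]
need units [ 4.335  0.015 -0.009] turn 0.01 ang -6.4
2827 32.297457116115076 [597.81906422 -67.11709929  22.00087045] [682.04472253  79.21239916  49.99950303]
[6.53512933e-04 3.18976236e-02 3.27650044e+01]
```

View pics/w15.png

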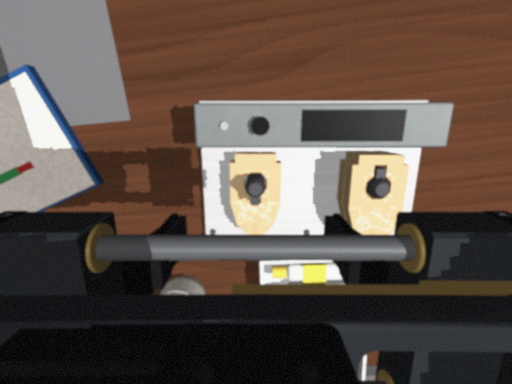

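View pics/top15.png

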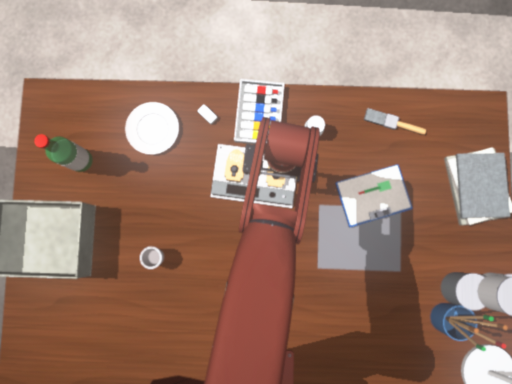

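Run:
```python
from h import *
im,d,cal=load('top15')
cv2.imwrite('pics/t15a.png',cv2.resize(im[155:285,305:425],None,fx=4.5,fy=4.5,interpolation=cv2.INTER_CUBIC))
P=pts(d,cal)
m=((P[...,2]>5)&(P[...,2]<20)).astype(np.uint8); m[:150]=0;m[240:]=0;m[:,:325]=0;m[:,425:]=0
m=cv2.morphologyEx(m,cv2.MORPH_OPEN,np.ones((3,3)))
n,l,s,c=cv2.connectedComponentsWithStats(m); i=1+np.argmax(s[1:,4]); print(s[i],c[i])
A=ray(cal,np.argwhere(l==i)[:,::-1],12)[:,:2].astype(np.float32); r=cv2.minAreaRect(A); print(r, cv2.boxPoints(r).round(1))
k=(P[...,2]>30)&(P[...,2]<70); k[:160]=0;k[240:]=0;k[:,:335]=0;k[:,420:]=0; q=P[k]; print('clip',len(q),q.mean(0),q.max(0))
# mat
g=im.astype(int); mm=((np.abs(g[...,0]-g[...,2])<22)&(g.sum(2)<400)&(g.sum(2)>170)).astype(np.uint8); mm[:195]=0;mm[285:]=0;mm[:,:308]=0;mm[:,415:]=0
n,l,s,c=cv2.connectedComponentsWithStats(mm); i=1+np.argmax(s[1:,4]); print(s[i])
```

```text
[ 337  165   73   62 2809] [372.66144535 194.60911356]
((582.1766967773438, -346.4217834472656), (148.8914031982422, 210.06228637695312), 17.46035385131836) [[ 479.6 -268.6]
 [ 542.7 -469. ]
 [ 684.7 -424.3]
 [ 621.7 -223.9]]
clip 79 [ 524.44413846 -364.37675364   46.39864854] [ 538.08897063 -346.21752299   54.74923885]
[ 358  195   55   77 1921]
```

View pics/t15a.png

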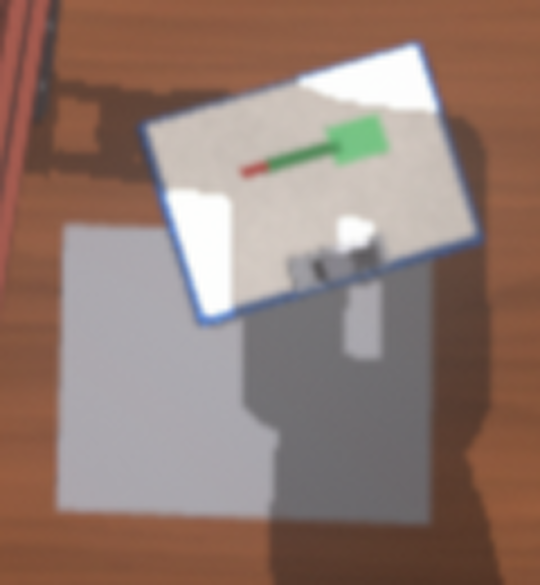

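Run:
```python
from h import *
im,d,cal=load('top0')
g=im.astype(int); mm=((g.max(2)-g.min(2)<25)&(g.sum(2)<400)&(g.sum(2)>150)).astype(np.uint8); mm[:198]=0;mm[280:]=0;mm[:,:308]=0;mm[:,412:]=0
mm=cv2.morphologyEx(mm,cv2.MORPH_OPEN,np.ones((5,5)))
n,l,s,c=cv2.connectedComponentsWithStats(mm); i=1+np.argmax(s[1:,4]); print(s[i])
A=ray(cal,np.argwhere(l==i)[:,::-1],0)[:,:2].astype(np.float32); r=cv2.minAreaRect(A); print(r, cv2.boxPoints(r).round(1))
```

```text
[372 198   7   5  35]
((569.4573364257812, -355.2146301269531), (12.754849433898926, 19.58545684814453), 1.4515479803085327) [[ 562.8 -345.6]
 [ 563.3 -365.2]
 [ 576.1 -364.8]
 [ 575.6 -345.3]]
```

Run:
```python
from h import *
im,d,cal=load('top0'); print(im[240,360],im[220,330],im[265,390],im[240,300])
g=cv2.GaussianBlur(im,(3,3),0).astype(int); ref=im[225:255,340:380].reshape(-1,3).mean(0); print(ref)
mm=(np.abs(g-ref).max(2)<28).astype(np.uint8); mm[:195]=0;mm[285:]=0;mm[:,:308]=0;mm[:,412:]=0
mm=cv2.morphologyEx(mm,cv2.MORPH_OPEN,np.ones((5,5)))
n,l,s,c=cv2.connectedComponentsWithStats(mm); i=1+np.argmax(s[1:,4]); print(s[i])
A=ray(cal,np.argwhere(l==i)[:,::-1],0)[:,:2].astype(np.float32); r=cv2.minAreaRect(A); print(r, cv2.boxPoints(r).round(1))
```

```text
[143 138 140] [143 139 141] [138 133 135] [ 49  70 108]
[142.57416667 137.72583333 139.6325    ]
[ 318  206   83   65 5030]
((450.17535400390625, -304.70159912109375), (257.8759460449219, 195.9788055419922), 89.14100646972656) [[ 350.3 -432.2]
 [ 546.2 -435.1]
 [ 550.1 -177.2]
 [ 354.1 -174.3]]
```

```bash
python3 -m jog '[[0,0.05,-0.3,0],[0,0.15,-0.6,0],[0,0.2,-0.9,0],[0,0.2,-0.9,0],[0,0.2,-0.9,0],[0,0.2,-0.9,0],[0,0.2,-0.9,0],[0,0.2,-0.9,0],[0,0.2,-0.9,0],[0,0.2,-0.9,0],[0,0.2,-0.9,0],[0,0.2,-0.9,0]]' 0 >/dev/null; python3 -m jog '[[0,0.1,-0.6,0],[0,0,-0.3,0],[0,0,0,0.5],[0,0,0,0.9],[0,0,0,1],[0,0,0,1],[0,0,0,1],[0,0,0,1],[0,0,0,1],[0,0,0,1],[0,0,0,1],[0,0,0,1]]' >/dev/null;  python3 -m jog '[[0,0,0,1],[0,0,0,1],[0,0,0,0.8],[0,0,0,0.5],[0,0,0,0.3],[0,0,0,0],[0,0,0,0]]' >/dev/null; python3 q.py
python3 - <<'E'
from h import *
s,R=st(); print('toolz ang',np.degrees(np.arctan2(R[1,2],R[0,2])))
snap('wrist','w16'); im,d,cal=snap('top','top16')
E
```

```text
TILT [-0.0377  0.0199] p [ 510.8 -352.4  142.3] q [-0.725  0.309  1.575 -0.01   1.299 -1.009]
t 57.75 tcp [ 510.8 -352.4  142.3] w 43.6 F [-1.6 -0.3 -0.1]
[[-0.038 -0.283  0.958]
 [ 0.02   0.959  0.284]
 [-0.999  0.03  -0.03 ]]
toolz ang 16.479378406232858
```

View pics/w16.png

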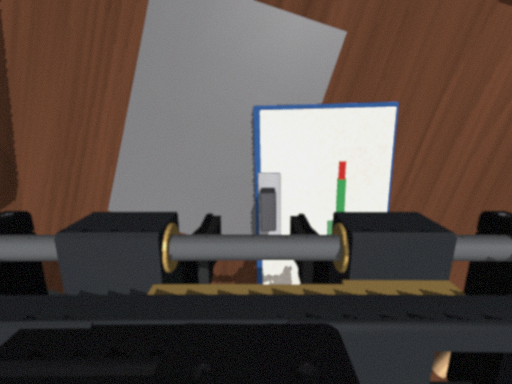

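View pics/top16.png

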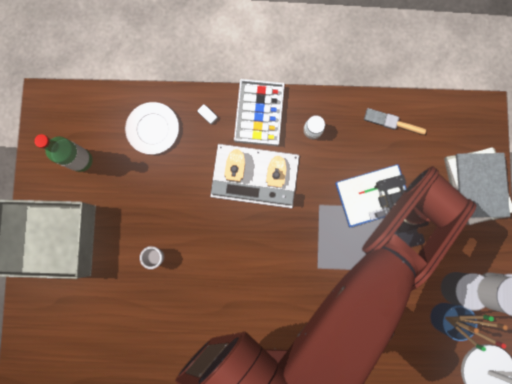

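Run:
```python
from h import *
im,d,cal=load('w16'); P=pts(d,cal)
Q=P[170:240,250:290].reshape(-1,3); q=Q[(Q[:,2]>43)&(Q[:,2]<54)]; print(len(q),q.mean(0).round(1),np.median(q[:,2]))
print(cv2.minAreaRect(q[:,:2].astype(np.float32)))
print(ray(cal,[[260,188],[276,188],[260,229],[276,229]],48).round(1))
c=ray(cal,[[256,105],[397,103]],12)[:,:2]; v=c[1]-c[0]; print(c.round(1),np.linalg.norm(v),np.degrees(np.arctan2(v[1],v[0])))
```

```text
619 [ 524.2 -365.4   48. ] 48.02961957734514
((524.5237426757812, -365.94097900390625), (15.109248161315918, 39.12228775024414), 16.822847366333008)
[[ 509.5 -345.5   48. ]
 [ 524.3 -341.    48. ]
 [ 521.6 -385.9   48. ]
 [ 537.  -381.1   48. ]]
[[ 482.  -270.1]
 [ 618.9 -228.2]] 143.12851015898653 17.023516593245073
```

```bash
python3 -m jog '[[0.3,-0.3,0.2,-0.1],[0.6,-0.3,0.2,0],[0.6,-0.05,0.05,0],[0.6,0,0,0],[0.3,0,0,0],[0.1,0,0,0],[0,0,0,0],[0,0,0,0]]' >/dev/null
cat >> h.py <<'E'
def goz(x,y,z,ang):
    s,R=st(); a=np.degrees(np.arctan2(R[1,2],R[0,2]))
    d=np.array([x,y,z])-s['tcp_pos']; print('need units',(d@R/30).round(3),'turn',round((a-ang)/5,2),'zang',a.round(1)); return s,R
E
python3 - <<'E'
from h import *
goz(524.4,-365.7,23,17)
E
```

```text
t 58.65 tcp [ 528.6 -367.7   66.6] w 43.1 F [-0.4 -0.3  0.2]
[[-0.034 -0.294  0.955]
 [ 0.017  0.955  0.295]
 [-0.999  0.026 -0.028]]
need units [ 1.459  0.067 -0.074] turn 0.03 zang 17.1
```

```bash
python3 -m jog '[[0.2,0.05,-0.04,0],[0.3,0,-0.02,0],[0.3,0,-0.02,0],[0.3,0,0,0],[0.2,0,0,0],[0.1,0,0,0],[0,0,0,0]]'
python3 - <<'E'
from h import *
goz(524.4,-365.7,24,17)
E
```

```text
t: 59.35
tcp_pos: [524.8, -366.8, 22.8]
ee_rot: [0.689, -0.098, 0.71, 0.112]
contact_force: [0.1, 0.5, 0.2]
width: 43.8
t 59.35 tcp [ 524.8 -366.8   22.8] w 43.8 F [0.1 0.5 0.2]
[[-0.032 -0.294  0.955]
 [ 0.015  0.955  0.295]
 [-0.999  0.024 -0.026]]
need units [-0.038  0.041 -0.003] turn 0.03 zang 17.1
```

```bash
python3 -m jog '[[-0.1,0.03,0,0],[0,0,0,0]]' >/dev/null; python3 -m jog '[[0,0,0,0],[0,0,0,0],[0,0,0,0],[0,0,0,0],[0,0,0,0],[0,0,0,0],[0,0,0,0],[0,0,0,0]]' -1 10
python3 - <<'E'
from h import *
goz(390.2,-303.8,26,-0.85)
E
```

```text
t: 60.35
tcp_pos: [525.6, -366.7, 27.7]
ee_rot: [0.689, -0.099, 0.709, 0.112]
contact_force: [0.2, -0.6, 0.5]
width: 16.5
t 60.35 tcp [ 525.6 -366.7   27.7] w 16.5 F [ 0.2 -0.6  0.5]
[[-0.03  -0.294  0.955]
 [ 0.013  0.955  0.295]
 [-0.999  0.022 -0.025]]
need units [ 0.22   3.331 -3.691] turn 3.6 zang 17.2
```

```bash
python3 -m jog '[[0.01,0.1,-0.11,0],[0.01,0.2,-0.22,0],[0.01,0.2,-0.22,0],[0.01,0.2,-0.22,0],[0.01,0.1,-0.11,0],[0,0,0,0]]'
python3 - <<'E'
from h import *
goz(390.2,-303.8,27,-0.85)
E
```

```text
t: 60.95
tcp_pos: [491.7, -350.7, 27.7]
ee_rot: [0.691, -0.1, 0.708, 0.11]
contact_force: [2.0, -0.6, -2.3]
width: 16.1
t 60.95 tcp [ 491.7 -350.7   27.7] w 16.1 F [ 2.  -0.6 -2.3]
[[-0.026 -0.294  0.956]
 [ 0.011  0.956  0.294]
 [-1.     0.019 -0.022]]
need units [ 0.131  2.487 -2.772] turn 3.59 zang 17.1
```

Good. Now with turning.

```bash
python3 -m jog '[[0.01,0.15,-0.17,0.2],[0.01,0.2,-0.25,0.4],[0.01,0.2,-0.25,0.4],[0.01,0.2,-0.25,0.4],[0.01,0.15,-0.2,0.3],[0,0,0,0]]'
python3 - <<'E'
from h import *
goz(390.2,-303.8,27,-0.85)
E
```

```text
t: 61.55
tcp_pos: [450.2, -330.9, 27.6]
ee_rot: [0.696, -0.045, 0.714, 0.054]
contact_force: [0.2, 0.3, 1.2]
width: 16.1
t 61.55 tcp [ 450.2 -330.9   27.6] w 16.1 F [0.2 0.3 1.2]
[[-0.026 -0.14   0.99 ]
 [ 0.012  0.99   0.14 ]
 [-1.     0.015 -0.024]]
need units [ 0.085  1.173 -1.853] turn 1.78 zang 8.1
```

```bash
python3 -m jog '[[0.01,0.15,-0.2,0.3],[0.01,0.2,-0.3,0.4],[0.01,0.2,-0.3,0.4],[0.01,0.15,-0.25,0.3],[0.01,0.1,-0.15,0.2],[0,0,0,0]]'
python3 - <<'E'
from h import *
goz(390.2,-303.8,27,-0.85)
E
```

```text
t: 62.15
tcp_pos: [410.0, -308.5, 27.6]
ee_rot: [0.698, 0.008, 0.716, 0.0]
contact_force: [1.1, -0.7, -1.3]
width: 16.5
t 62.15 tcp [ 410.  -308.5   27.6] w 16.5 F [ 1.1 -0.7 -1.3]
[[-0.025  0.011  1.   ]
 [ 0.011  1.    -0.01 ]
 [-1.     0.011 -0.025]]
need units [ 0.039  0.15  -0.66 ] turn 0.05 zang -0.6
```

```bash
python3 -m jog '[[0.01,0.05,-0.2,0],[0.01,0.05,-0.25,0],[0.01,0.05,-0.15,0],[0,0,0,0],[0,0,0,0]]'
python3 - <<'E'
from h import *
goz(390.2,-303.8,27,-0.85)
im,d,cal=snap('top','top17'); snap('wrist','w17'); snap('scene','scene17')
E
```

```text
t: 62.65
tcp_pos: [391.2, -303.9, 27.6]
ee_rot: [0.699, 0.007, 0.715, 0.0]
contact_force: [2.5, -1.3, -1.2]
width: 16.2
t 62.65 tcp [ 391.2 -303.9   27.6] w 16.2 F [ 2.5 -1.3 -1.2]
[[-0.024  0.01   1.   ]
 [ 0.01   1.    -0.01 ]
 [-1.     0.01  -0.024]]
need units [ 0.021  0.003 -0.031] turn 0.05 zang -0.6
```

View pics/top17.png

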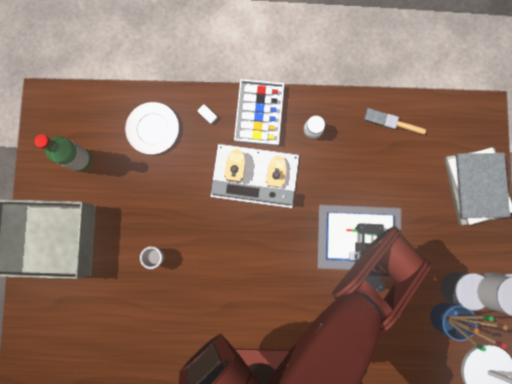

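View pics/w17.png

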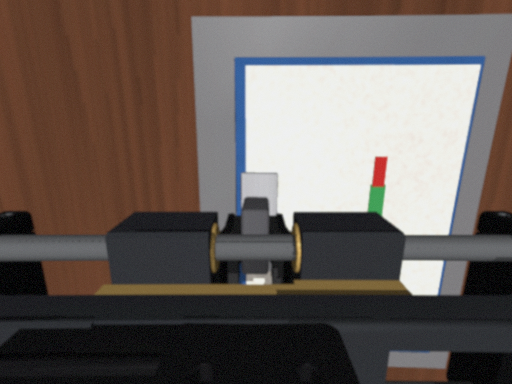

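View pics/scene17.png

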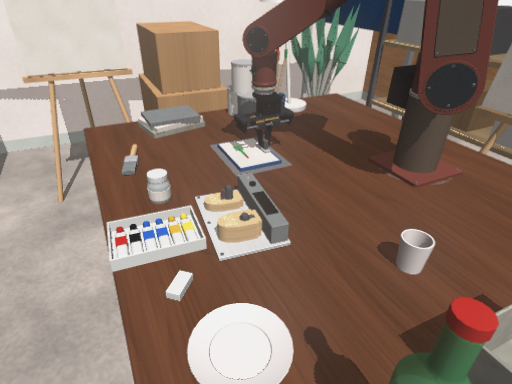

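Board sits centred on the mat with grey margins all round. Release, rise, and verify.

```bash
python3 -m jog '[[0,0,0,0],[0,0,0,0],[0,0,0,0],[0,0,0,0],[0,0,0,0]]' 0 >/dev/null; python3 -m jog '[[-0.3,0,0,0],[-0.7,0,0,0],[-1,0,0,0],[-1,0,0,0],[-1,0,0,0],[-1,0,0,0],[-0.5,0,0,0],[0,-0.5,0,0],[0,-1,0,0],[0,-1,0,0],[0,-0.5,0,0],[0,0,0,0]]'
python3 - <<'E'
from h import *
st(); im,d,cal=snap('top','top18'); im2,d2,c2=snap('wrist','w18'); P=pts(d,cal)
m=((P[...,2]>5)&(P[...,2]<20)).astype(np.uint8); m[:195]=0;m[280:]=0;m[:,:308]=0;m[:,412:]=0
m=cv2.morphologyEx(m,cv2.MORPH_OPEN,np.ones((3,3)))
n,l,s,c=cv2.connectedComponentsWithStats(m); i=1+np.argmax(s[1:,4]); print(s[i],c[i],np.median(P[l==i][:,2]))
A=ray(cal,np.argwhere(l==i)[:,::-1],12)[:,:2].astype(np.float32); print(cv2.minAreaRect(A))
P2=pts(d2,c2)
E
```

```text
t: 64.5
tcp_pos: [392.1, -399.0, 199.5]
ee_rot: [0.696, 0.007, 0.718, 0.002]
contact_force: [-0.0, 0.1, 0.2]
width: 43.4
t 64.5 tcp [ 392.1 -399.   199.5] w 43.4 F [-0.   0.1  0.2]
[[-0.03   0.007  1.   ]
 [ 0.013  1.    -0.007]
 [-0.999  0.012 -0.03 ]]
[ 326  213   69   49 2905] [359.40413081 235.74664372] 13.299895522229182
((451.98138427734375, -304.95697021484375), (147.1295623779297, 213.9879608154297), 0.1458997130393982)
```

View pics/top18.png

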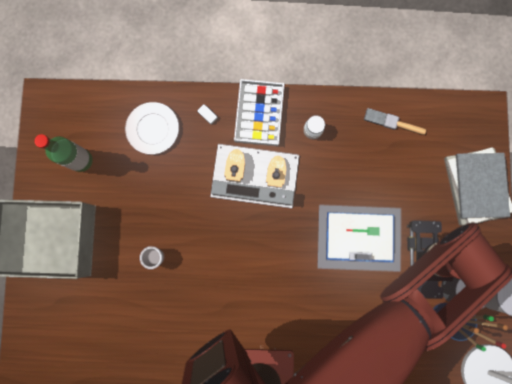

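View pics/w18.png

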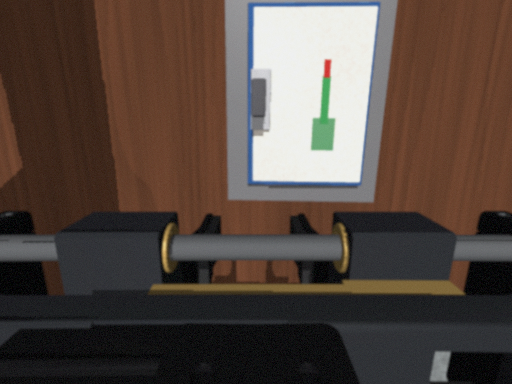

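Run:
```python
from h import *
im,d,cal=load('top18'); P=pts(d,cal)
hsv=cv2.cvtColor(im,cv2.COLOR_BGR2HSV)
m=cv2.inRange(hsv,(10,60,120),(32,215,255)); 
for x0,x1 in((222,248),(264,292)):
    k=m.copy(); k[:148]=0;k[192:]=0;k[:,:x0]=0;k[:,x1:]=0; Q=P[k>0]; print(len(Q),np.percentile(Q[:,2],[10,50,90]).round(1))
im0=load('top0')[0]; print([np.abs(im[a:b,c:e].astype(int)-im0[a:b,c:e]).mean().round(1) for a,b,c,e in((243,275,136,168),(112,142,300,330))])
manip.finish_job()
```

```text
431 [48.2 54.2 58.2]
450 [ 2.6 31.7 36.5]
[np.float64(1.5), np.float64(1.7)]
the job is handed in; nothing more can be done
```

The machine is ready and I handed the job in at about 64.5 s of the 210 s allowed. No verdict came back, so the results below are from my own measurements.

**Cams:** Three cams were on the table. Two had heel-side keyways and are stacked on `shaft_in`. The one with a nose-side keyway is on `shaft_out`. Measured top heights:

| Stack | Measured (wrist camera) | Measured (final top view) | Expected |
|---|---|---|---|
| Two cams on `shaft_in` | 54.1 mm | 54.2 mm | 54 mm |
| One cam on `shaft_out` | 32.3 mm | 31.7 mm | 32 mm |

The `shaft_in` stack measured flat to about 0.01 rad. For the single cam on `shaft_out`, the fitted slope came out as 0.03 rad. The mask also caught part of the other stack, so I can't vouch for that slope. I did not re-measure how well the bores are centred after releasing the cams; all three slid down with the keys in their keyways and under about 5 N of contact force.

**Board:** It had been knocked about 50 mm from where it first lay, so I measured it again. Then I slid it by the clip, with the clip grip height constant to within 0.1 mm. Its centre ended within about 2 mm of the mat's centre and it is square to within about 1°. Its top read 13.3 mm against the expected 12 mm, which I take as noise in the camera depth.

**Cup and jar:** The top view shows both unmoved.

**Arm tilt:** The tool drifted up to 5° off vertical during fast moves. I worked it back to nearly upright before taking the third cam. At the end the arm was clear of everything.

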